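Chock the milling jar on the draining board and put the bung back

TASK

The milling jar drying on the sloping draining board is only kept from rolling by a rubber bung somebody stood against its low side. Push the rubber wedge, thin end first and square to the jar, against the low side beside the bung until it holds the jar; then take the bung away and put it back in the steel tray with the other bungs. The jar must stay where it lies, and leave the other things on the bench alone.

Things in the scene. Friction and masses are not known exactly. Their poses are not given: they have to be found in the camera images.
- deck: Fixed white draining board, 320 mm along the jar (x) by 280 mm along the slope (y). Origin: middle of its flat sloping top face, 32 mm above the bench; x level, y straight up the 5 degree slope, z square to the face. Kerbs 10 mm high, 8 mm wide at left, right and top edges; the low edge (y = -140 mm) is open, above a 50 mm gutter.
- jar_center (a point): Closed steel milling jar with a knurled screw lid: a plain cylinder 80 mm in diameter, 180 mm long, about 0.5 kg, lying across the board's slope, free to roll down it. Point at the middle of its axis, 40 mm from the board's face; its x runs along the cylinder towards the lid, along the board's x; y and z turn as it rolls.
- chock_center (a point): Loose black rubber wedge, 100 long (x), 44 wide (y), 44 mm high, 150 g, on the bench beside the board. Point: mid length and width, 22 mm above its base; x points to the thin end. Top flat from x = -50 to -30 mm, then a grey-ribbed ramp to a 2 mm edge at +50. Grip it across its width at x about -25. When it touches the jar, both on the board, the jar's axis is 64 mm ahead of this point along x.
- bung_center (a point): Loose black rubber bung that props the jar: a taper plug 56 mm high, 58 mm in diameter at its foot, 51 mm at its top, 180 g, standing on the board against the jar's low side, 50 to 65 mm from the jar's middle towards the lid end (the board's +x). Point on its axis half-way up; z is its axis.
- tray: Fixed shallow open steel tray on the bench, 210 mm (x) by 140 mm (y), walls 26 mm high, walls and floor 4 mm thick, on the other side of the board from the wedge. Origin at the centre of its underside, z up. Two smaller bungs, up to 40 mm high, stand in its +x end (x about 70, y about +30 and -30 mm); x = -100 to +40 mm is empty.
- wash_bottle: Bystander: white plastic wash bottle with a bent spout, 72 mm in diameter, 200 mm high, standing on the bench. Origin at the centre of its underside.
- strip_tube: Bystander: white tube of test strips with a band of printed colours, 36 mm in diameter, 104 mm high, standing on the bench. Origin at the centre of its underside.
- forceps: Bystander: long steel forceps, 230 mm, lying flat on the bench beyond the draining board. Origin at the middle of the length, x along it.
There are look-alikes about, which are no part of the job. What is shaped like the part that bears bung_center but yellow is not meant.

How it is judged:
By the outcome, as a careful person would: the job done as asked, in the order asked, and still so for the second after the job is handed in, with the robot touching nothing.
It also fails if it takes over 58 s, if anything falls off the work surface, if the arm or the gripper's body presses on something with over 40 N, if the wrist force passes 120 N, or if a joint passes its speed limit or range.

ROBOT

A 7-joint arm with a two-finger parallel gripper is mounted at the origin on the work surface. World frame = base frame: x ahead of the robot, y to its left, z up, the work surface at z = 0. Lengths are in m, angles in rad, forces in N, time in s.
With the tool pointing down it reaches from about 0.35 to 0.9 m from the base axis. Payload 19.9 kg.
Tool frame: the origin (TCP) lies midway between the tips of the shut fingers; the grasp point (between the pads) lies 19 mm behind it; z points along the fingers, x is the direction in which the jaws open and shut, and the axes are right-handed (so a half turn about z gives the same grasp; the last joint's range is limited). The gripper opens to 85 mm and grips with 20 to 120 N. Pads are 22 mm wide; open, the fingers measure 114 mm over their backs; the gripper's body (76 mm by 85 mm) begins 54 mm behind the grasp point. The pads swing forward as they close: fully open they stand 13 mm farther back than shut.
Start: joints at [1.28, 0.417, -0.01, 1.614, 0.005, 1.111, -0.053], TCP at [0.155, -0.606, 0.231] pointing down, gripper open.
Joint ranges: [-2.81, 2.81], [-0.39, 2.02], [-1.27, 1.25], [0.06, 2.57], [-1.19, 4.33], [0.19, 2], [-2.82, 2.82]. Speed limits (rad/s): [1.89, 1.89, 2.39, 2.39, 3.01, 3.01, 3.01].

INTERFACE

Orientations are given as a rotation vector (axis times angle).
In Python, from bench import manip gives the robot as it stands. The module is installed in compiled form; this text tells all that it offers.
- The arm moves only by the tool carry_out, never from a script. Its argument "motion" is a list of rows, each an object of numbers: "dx", "dy", "dz": the shift along the world's x, y, z in mm; "ax", "ay", "az": the turn, a rotation vector about the world's x, y, z in rad; "claw": the finger opening in mm, from 0 to 85.4. In form: [{"dx": .., "dy": .., "dz": .., "ax": .., "ay": .., "az": .., "claw": ..}, ...]. A call has 1 to 10 rows; each row is the pose to reach, as a shift and turn from the pose commanded when the call began; what a row does not reach only later rows make up. A row lasts 1/8 s, in which the tool goes at most 62.5 mm and 10.7 degrees, less where a joint would pass 70% of its speed; a pose out of reach is approached as far as the arm can. A call with a gripper value outside its range is refused whole. The fingers move at their own pace and stop on an object; the grip force is fixed at half the most. Time passes only in rows, so rows that repeat a pose let the fingers close. It gives the time, the measured TCP pose, the force and the opening at its end, in the units of the state.
- manip.sense(): the state, without advancing time (a new reading comes with each control period).
- manip.get_image(name): name is "side" or "top" or "wrist"; returns a dict with "frame" (480x640x3 uint8, red, green, blue), "fx", "fy", "cx", "cy" (pixels), "view" (4x4, takes a point from world to camera coordinates); the wrist camera has in their place "mount" (4x4, takes a point from camera to tool coordinates, whose origin is the TCP and whose axes are the tool frame's). Camera axes: x right, y up, looking along -z (the intrinsics and any distortion apply to the point x, -y, -z); pixel columns grow to the right and rows downward; lengths in m; the calibration is good to about 2 mm. A picture is of the moment at which its call begins: read the wrist's pose just before it. There is no depth.
- manip.hand_in(): hands the job in, once; it reports no verdict.
The state is a dict: "clock": time; "joints": joint angles; "qd": joint speeds; "joint_torque": joint torques, N m; "position": TCP position; "orientation": TCP orientation; "force": force on the tool from outside, world axes, zero at the start; "moment": the same for the moment, N m; "finger_gap": finger opening in m.
Only numpy, scipy, OpenCV 4.12 (cv2) and the standard library are available. Lean on these libraries where they do the work, as an engineer would, in place of code of your own. Each camera call takes 0.05 s, during which the arm holds its last target.

## Working session

There is one attempt and no reset: what is moved stays moved. The work goes in short steps, Python scripts to look and compute and a tool call to move; the robot and the scene stay as the last step left them, time stands still between calls to the robot, and variables do not carry over. Pictures are saved under pics/ and viewed, and the job is handed in when it is done.

Besides the shell and the picture viewer there is one more tool, called after ">>>" as name(argument=value, ...) on one line, values as JSON. carry_out: Moves the arm, as the interface text tells. Its arguments: {"type":"object","properties":{"motion":{"type":"array","items":{"type":"object","properties":{"dx":{"type":"number"},"dy":{"type":"number"},"dz":{"type":"number"},"ax":{"type":"number"},"ay":{"type":"number"},"az":{"type":"number"},"claw":{"type":"number"}}}}},"required":["motion"]}

```bash
mkdir -p pics; python3 - <<'E'
from bench import manip
import cv2,numpy as np,pickle
s=manip.sense();print(s)
for n in("top","side","wrist"):
    d=manip.get_image(n);cv2.imwrite(f"pics/{n}0.png",d["frame"][...,::-1]);pickle.dump(d,open(f"{n}0.pkl","wb"))
    print(n,{k:v for k,v in d.items() if k!="frame"})
E
```

```text
{'clock': 0.0, 'joints': array([ 1.27948872,  0.41795083, -0.01031513,  1.61418045,  0.00469591,
        1.11070494, -0.05301033]), 'qd': array([-0.00087146, -0.00110268, -0.00084197,  0.0015533 ,  0.00088753,
       -0.0008223 , -0.00051212]), 'joint_torque': array([-5.22081300e-04, -8.64455152e+01,  6.78463709e-01, -4.34901488e+01,
        1.90581131e-02,  7.39376235e-03, -9.93194391e-06]), 'position': array([ 0.15442134, -0.60525924,  0.23067202]), 'orientation': array([-2.48035008e+00,  1.92696307e+00,  1.58891452e-03]), 'force': array([ 0.11483729, -0.05916256, -0.90795243]), 'moment': array([-0.0510185 ,  0.00333346, -0.0343507 ]), 'finger_gap': 0.08517108850963065}
top {'fx': 603.5470048428231, 'fy': 603.5470048428231, 'cx': 326.04640379286724, 'cy': 232.17233022455005, 'view': array([[ 0.01660352, -0.99981352,  0.00986143, -0.02886653],
       [ 0.98131684,  0.01818554,  0.19153732, -0.65050333],
       [-0.19168093,  0.00649699,  0.98143579, -1.28510934],
       [ 0.        ,  0.        ,  0.        ,  1.        ]])}
side {'fx': 578.9405020258392, 'fy': 578.9405020258392, 'cx': 320.55728507371043, 'cy': 242.6509200783341, 'view': array([[-0.96945438, -0.24456096,  0.01865828,  0.62645027],
       [ 0.18836678, -0.69365525,  0.69524122, -0.18545544],
       [-0.15708645,  0.67751925,  0.71853429, -1.17178732],
       [ 0.        ,  0.        ,  0.        ,  1.        ]])}
wrist {'fx': 356.0037713461006, 'fy': 356.0037713461006, 'cx': 319.73418249244634, 'cy': 240.5982901214875, 'mount': array([[ 9.99999235e-01, -4.01564712e-04,  1.16982643e-03,
        -1.39562585e-03],
       [-7.35290949e-05, -9.63455256e-01, -2.67869305e-01,
        -6.84559895e-02],
       [ 1.23464229e-03,  2.67869014e-01, -9.63454548e-01,
        -1.42280101e-01],
       [ 0.00000000e+00,  0.00000000e+00,  0.00000000e+00,
         1.00000000e+00]])}
```

View pics/top0.png

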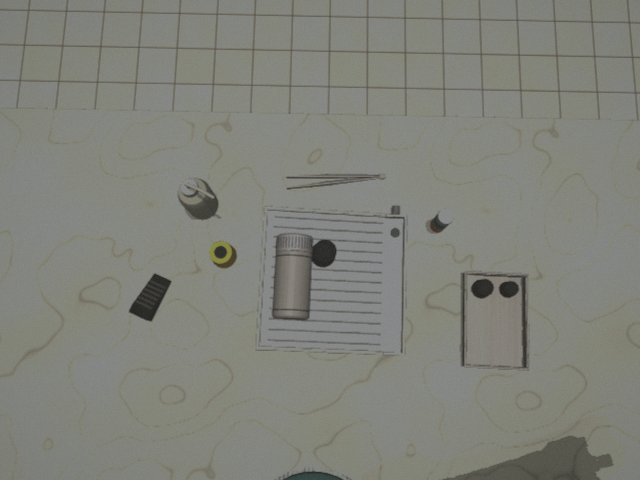

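View pics/side0.png

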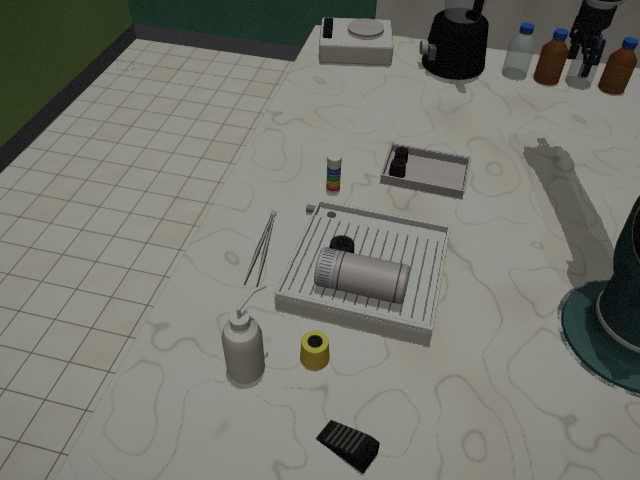

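View pics/wrist0.png

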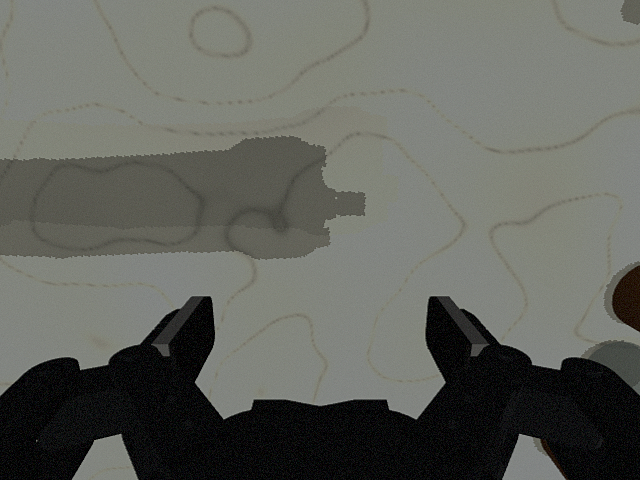

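```bash
cat > h.py <<'E'
import numpy as np,cv2,pickle
from scipy.spatial.transform import Rotation as R
from scipy.optimize import least_squares
def camT(d,s=None):
    if "view" in d: return np.array(d["view"])
    T=np.eye(4);T[:3,:3]=R.from_rotvec(s["orientation"]).as_matrix();T[:3,3]=s["position"]
    return np.linalg.inv(T@np.array(d["mount"]))
def K(d): return np.array([[d["fx"],0,d["cx"]],[0,d["fy"],d["cy"]],[0,0,1.]])
def proj(d,P,V):
    P=np.atleast_2d(P);c=P@V[:3,:3].T+V[:3,3]
    return np.c_[d["cx"]+d["fx"]*c[:,0]/-c[:,2], d["cy"]-d["fy"]*c[:,1]/-c[:,2]]
def ray(d,uv,V):
    uv=np.atleast_2d(np.array(uv,float))
    c=np.c_[(uv[:,0]-d["cx"])/d["fx"],-(uv[:,1]-d["cy"])/d["fy"],-np.ones(len(uv))]
    Ri=V[:3,:3].T
    return -Ri@V[:3,3], c@Ri.T
def onz(d,uv,V,z):
    o,r=ray(d,uv,V);return o+r*((z-o[2])/r[:,2])[:,None]
def zoom(img,x0,y0,x1,y1,f,name):
    c=cv2.resize(img[y0:y1,x0:x1][...,::-1],None,fx=f,fy=f,interpolation=cv2.INTER_CUBIC)
    c=cv2.convertScaleAbs(c,alpha=1.6,beta=10)
    cv2.imwrite("pics/"+name,c)
E
python3 - <<'E'
from h import *
t=pickle.load(open("top0.pkl","rb"));s=pickle.load(open("side0.pkl","rb"))
zoom(t["frame"],110,190,310,340,4,"t_z1.png")
zoom(t["frame"],240,190,440,365,4,"t_z2.png")
zoom(s["frame"],260,190,460,350,4,"s_z1.png")
zoom(s["frame"],290,310,400,480,4,"s_z2.png")
V=t["view"]
for n,p,z in [("wedge",(150,298),.02),("tray",(494,320),0.01),("deck",(332,282),.032),("jar",(293,277),.1),("bung",(323,253),.08)]:
    print(n,onz(t,p,V,z).round(3))
E
```

```text
wedge [[0.501 0.376 0.02 ]]
tray [[ 0.466 -0.402  0.01 ]]
deck [[ 0.543 -0.033  0.032]]
jar [[0.545 0.052 0.1  ]]
bung [[ 0.601 -0.011  0.08 ]]
```

View pics/t_z2.png

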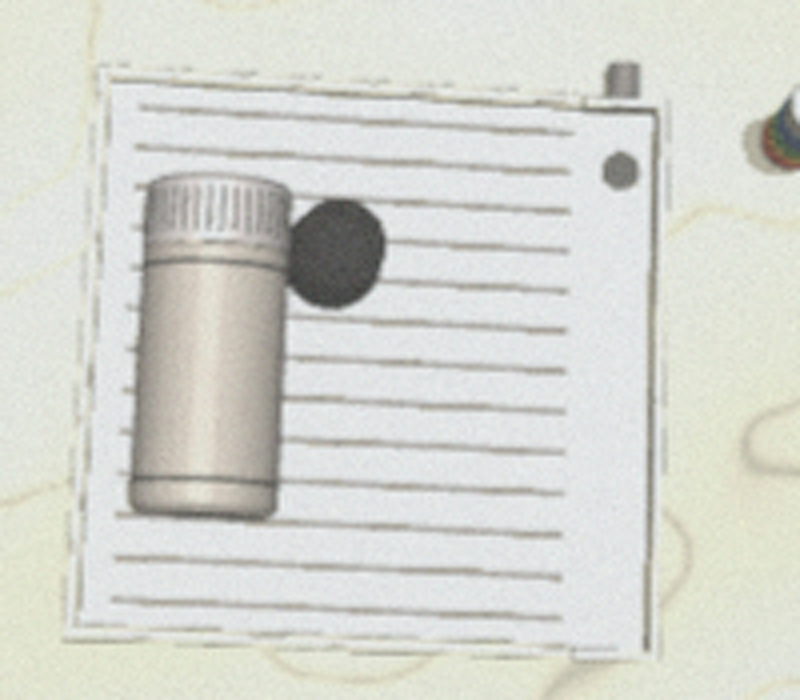

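View pics/s_z1.png

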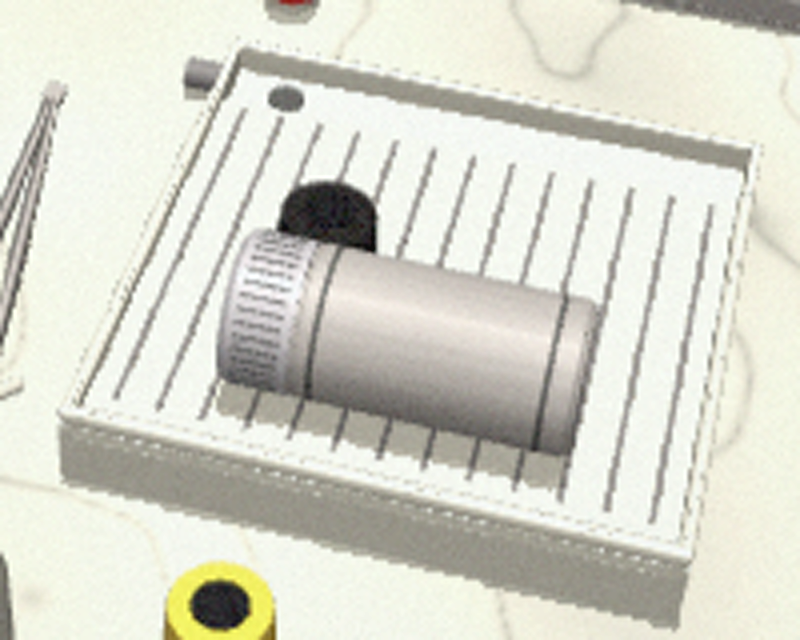

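View pics/t_z1.png

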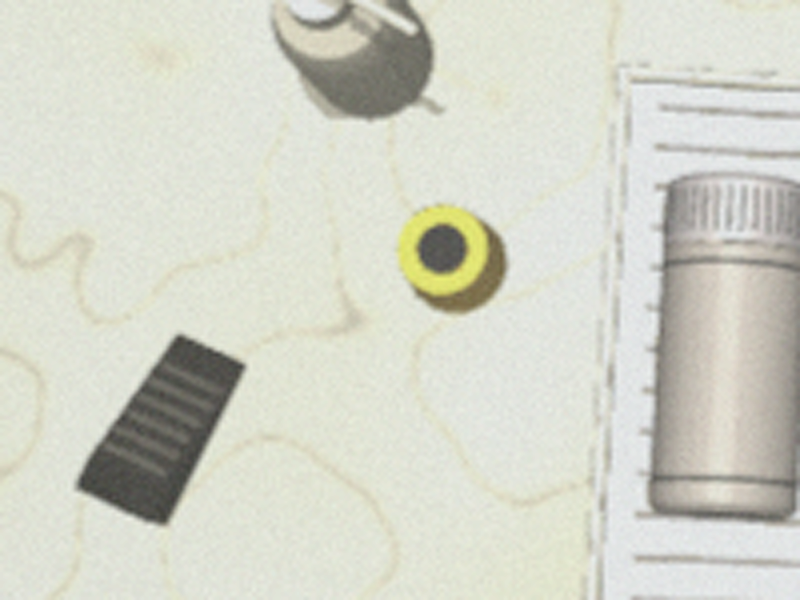

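View pics/s_z2.png

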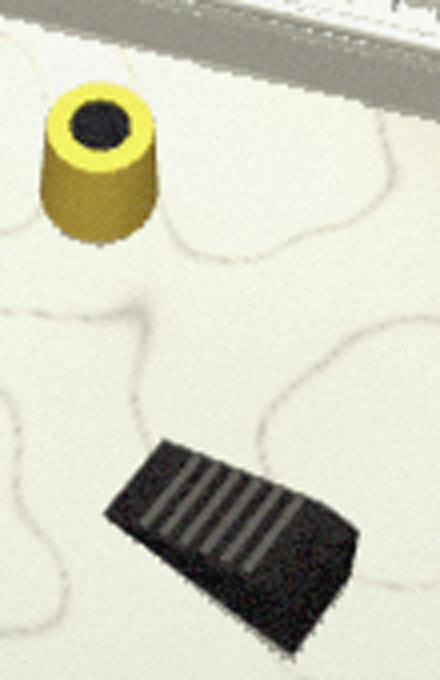

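```bash
cat >> h.py <<'E'
def wedge_pts():
    P=[]
    for y in(-.022,.022):
        for x,z in((-.05,-.022),(-.05,.022),(-.03,.022),(.05,-.02),(.05,-.022)): P.append((x,y,z))
    return np.array(P)
def hullmask(uv,shape,k=8):
    # supersampled mask
    m=np.zeros(shape,np.uint8)
    h=cv2.convexHull(uv.astype(np.float32)).reshape(-1,2)
    cv2.fillPoly(m,[np.round(h*16).astype(np.int32)],255,cv2.LINE_AA,4)
    return m.astype(float)/255
def darkmask(img,box,th):
    x0,y0,x1,y1=box;g=cv2.GaussianBlur(img,(0,0),.7).max(2);m=np.zeros(g.shape,np.uint8)
    m[y0:y1,x0:x1]=(g[y0:y1,x0:x1]<th)
    n,l,st,_=cv2.connectedComponentsWithStats(m);i=1+np.argmax(st[1:,4]);m=(l==i).astype(np.uint8)
    return m
def fit_wedge(views,x0,zc=.022):
    # views: list (d,V,box,th)
    ms=[]
    for d,V,b,th in views:
        m=darkmask(d["frame"],b,th);c=cv2.findContours(m,0,1)[0][0]
        h=cv2.convexHull(c);mm=np.zeros(m.shape,np.uint8);cv2.fillPoly(mm,[h],1);ms.append(mm.astype(float))
    P=wedge_pts()
    def cost(p):
        Q=P@R.from_euler("z",p[2]).as_matrix().T+[p[0],p[1],zc]
        t=0
        for (d,V,b,th),m in zip(views,ms):
            h=hullmask(proj(d,Q,V),m.shape);t+=np.abs(h-m).sum()/m.sum()
        return t
    from scipy.optimize import minimize
    r=minimize(cost,x0,method="Nelder-Mead",options=dict(initial_simplex=np.array([x0,x0+np.array([.015,0,0]),x0+np.array([0,.015,0]),x0+np.array([0,0,.15])]),xatol=1e-4,fatol=1e-4))
    return r.x,r.fun
E
python3 - <<'E'
from h import *
t=pickle.load(open("top0.pkl","rb"));s=pickle.load(open("side0.pkl","rb"))
vt=(t,t["view"],(120,265,180,330),75);vs=(s,s["view"],(310,415,390,478),75)
x0=np.array([.5,.37,-.45])
for v in([vt],[vs],[vt,vs]): print(fit_wedge(v,x0))
# deck: kerb outer corners top (z ~ deck top + 10)
uv_t=np.array([(100,68),(65,640)])/4+[240,190]
uv_s=np.array([(65,415),(690,560)])/4+[260,190]
def L(y): return .032*1+np.sin(np.radians(5))*y+.01
zk=.032+np.sin(np.radians(5))*.14+.01
print("top kerb outer corners t",onz(t,uv_t,t["view"],zk).round(4)," s",onz(s,uv_s,s["view"],zk).round(4))
E
```

```text
(array([ 0.50447306,  0.37606385, -0.40226016]), np.float64(0.1165800183032498))
(array([ 0.50600136,  0.37462605, -0.46582888]), np.float64(0.05394256203552084))
(array([ 0.50619307,  0.37523784, -0.42664336]), np.float64(0.1590790298201876))
top kerb outer corners t [[0.7081 0.1217 0.0542]
 [0.3901 0.1292 0.0542]]  s [[0.7068 0.1263 0.0542]
 [0.3933 0.1339 0.0542]]
```

>>> carry_out(motion=[{"dx":28,"dy":52,"dz":20,"claw":85},{"dx":56,"dy":104,"dz":40,"claw":85},{"dx":84,"dy":156,"dz":60,"claw":85},{"dx":112,"dy":208,"dz":80,"claw":85},{"dx":140,"dy":260,"dz":100,"claw":85},{"dx":168,"dy":312,"dz":120,"claw":85},{"dx":196,"dy":364,"dz":120,"claw":85},{"dx":224,"dy":416,"dz":120,"claw":85},{"dx":252,"dy":468,"dz":120,"claw":85},{"dx":280,"dy":520,"dz":120,"claw":85}])

```text
schema error: expected keys dx, dy, dz, ax, ay, az, claw
```

>>> carry_out(motion=[{"dx":32,"dy":40,"dz":0,"claw":85},{"dx":65,"dy":90,"dz":0,"claw":85},{"dx":65,"dy":110,"dz":0,"claw":85},{"dx":65,"dy":110,"dz":0,"claw":85}])

```text
schema error: expected keys dx, dy, dz, ax, ay, az, claw
```

```bash
cat > snap.py <<'E'
import sys
from bench import manip
from h import *
n=sys.argv[1]
for c in sys.argv[2:]:
    s=manip.sense();d=manip.get_image(c)
    pickle.dump((d,s),open(f"{c}{n}.pkl","wb"));cv2.imwrite(f"pics/{c}{n}.png",cv2.convertScaleAbs(d["frame"][...,::-1],alpha=1.6))
s=manip.sense();print(s["clock"],s["position"].round(4),s["orientation"].round(4),s["force"].round(2),s["joints"].round(2),round(s["finger_gap"],4))
E
python3 snap.py 1 wrist
```

```text
0.2 [ 0.1545 -0.6054  0.2309] [-2.4806e+00  1.9271e+00  1.0000e-03] [ 0.31 -0.55  0.02] [ 1.28  0.42 -0.01  1.61  0.    1.11 -0.05] 0.0855
```

View pics/wrist1.png

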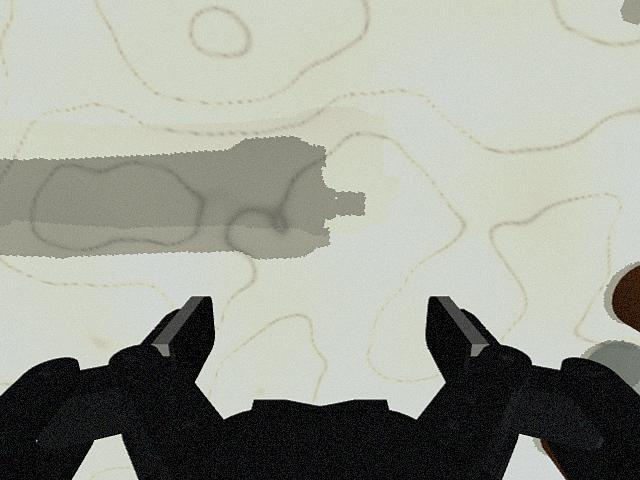

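The wrist view is unchanged (fingers at about (210,320) and (430,320)): both calls were refused because the rows need all seven keys.

>>> carry_out(motion=[{"dx":28,"dy":52,"dz":20,"ax":0,"ay":0,"az":0,"claw":85},{"dx":56,"dy":104,"dz":40,"ax":0,"ay":0,"az":0,"claw":85},{"dx":84,"dy":156,"dz":60,"ax":0,"ay":0,"az":0,"claw":85},{"dx":112,"dy":208,"dz":80,"ax":0,"ay":0,"az":0,"claw":85},{"dx":140,"dy":260,"dz":100,"ax":0,"ay":0,"az":0,"claw":85},{"dx":168,"dy":312,"dz":120,"ax":0,"ay":0,"az":0,"claw":85},{"dx":196,"dy":364,"dz":120,"ax":0,"ay":0,"az":0,"claw":85},{"dx":224,"dy":416,"dz":120,"ax":0,"ay":0,"az":0,"claw":85},{"dx":252,"dy":468,"dz":120,"ax":0,"ay":0,"az":0,"claw":85},{"dx":280,"dy":520,"dz":120,"ax":0,"ay":0,"az":0,"claw":85}])

```text
clock: 1.45
position: [0.435, -0.0838, 0.3515]
orientation: [2.481, -1.928, 0.001]
force: [0.7, -0.2, -0.2]
finger_gap: 0.0853
```

>>> carry_out(motion=[{"dx":32,"dy":40,"dz":0,"ax":0,"ay":0,"az":0,"claw":85},{"dx":65,"dy":90,"dz":0,"ax":0,"ay":0,"az":0,"claw":85},{"dx":65,"dy":110,"dz":0,"ax":0,"ay":0,"az":0,"claw":85},{"dx":65,"dy":110,"dz":0,"ax":0,"ay":0,"az":0,"claw":85}])

```text
clock: 1.95
position: [0.4994, 0.0259, 0.3511]
orientation: [-2.483, 1.924, 0.001]
force: [0.2, -0.9, -0.3]
finger_gap: 0.085
```

```bash
python3 snap.py 1 wrist
```

```text
2.0 [0.4994 0.0244 0.3511] [ 2.4815e+00 -1.9263e+00 -5.0000e-04] [ 0.06 -0.26 -0.53] [ 0.49  0.13 -0.66  1.74  0.08  1.3  -1.51] 0.085
```

View pics/wrist1.png

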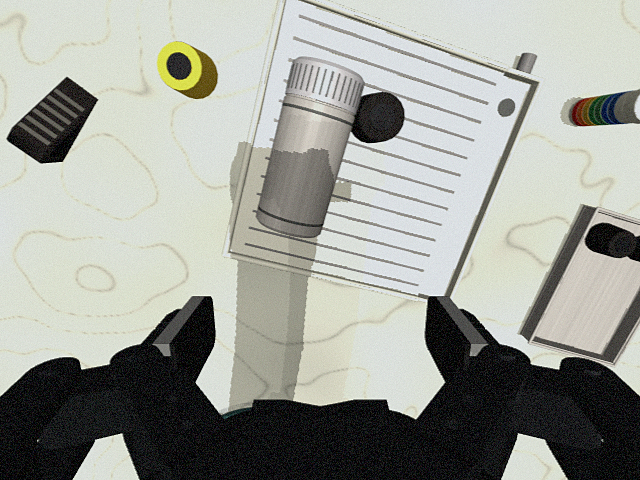

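```bash
python3 - <<'E'
from h import *
d,s=pickle.load(open("wrist1.pkl","rb"))
zoom(d["frame"],220,30,420,180,4,"w1a.png")
zoom(d["frame"],220,140,420,290,4,"w1b.png")
V=camT(d,s)
print(fit_wedge([(d,V,(0,70,110,170),75)],np.array([.505,.375,-.43])))
t=pickle.load(open("top0.pkl","rb"));sd=pickle.load(open("side0.pkl","rb"))
print(fit_wedge([(d,V,(0,70,110,170),75),(t,t["view"],(120,265,180,330),75),(sd,sd["view"],(310,415,390,478),75)],np.array([.505,.375,-.43])))
E
```

```text
(array([ 0.50779735,  0.37669755, -0.38257795]), np.float64(0.04298304598474049))
(array([ 0.50704063,  0.37604412, -0.4009756 ]), np.float64(0.2212990845336935))
```

View pics/w1a.png

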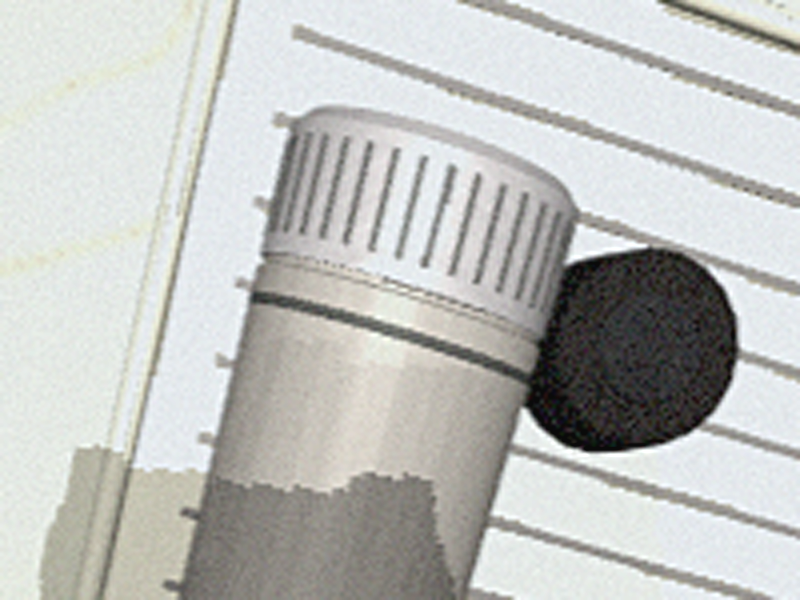

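View pics/w1b.png

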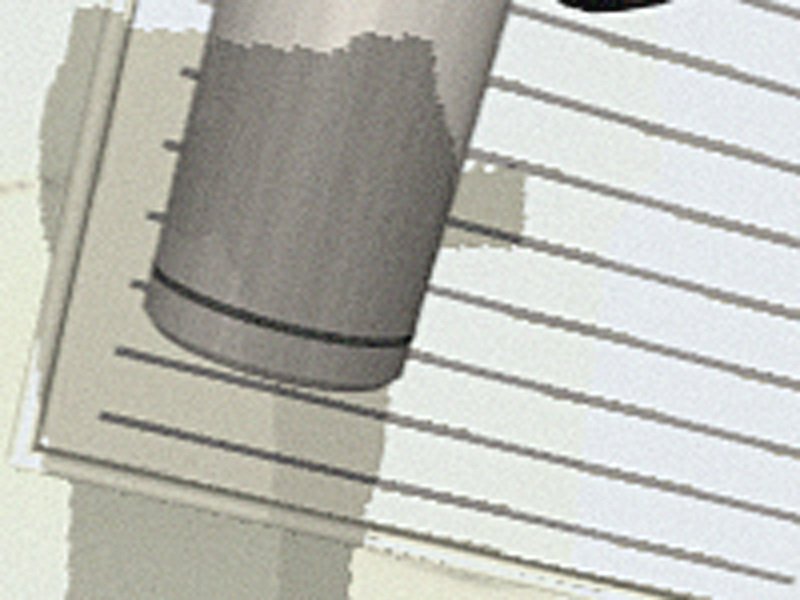

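```bash
cat > fit1.py <<'E'
from h import *
d,s=pickle.load(open("wrist1.pkl","rb"));W=(d,camT(d,s))
t=pickle.load(open("top0.pkl","rb"));T=(t,t["view"]);sd=pickle.load(open("side0.pkl","rb"));S=(sd,sd["view"])
A=lambda p,o:np.array(p,float)/4+o
wa=lambda p:A(p,(220,30));wb=lambda p:A(p,(220,140));tt=lambda p:A(p,(240,190));ss=lambda p:A(p,(260,190))
obs=[(T,(-.16,.14,.01),tt((65,640))),(T,(.16,.14,.01),tt((100,68))),(T,(-.152,.132,0),tt((80,625))),(T,(.152,.132,0),tt((112,85))),
(S,(.16,.14,.01),ss((65,415))),(S,(-.16,.14,.01),ss((690,560))),(W,(-.16,.14,.01),wb((12,465))),(W,(-.152,.132,0),wb((38,445)))]
def Td(p): return R.from_euler("zx",[p[2],0]).as_matrix()@R.from_euler("x",5,degrees=True).as_matrix(),np.array([p[0],p[1],.032])
def f(p,full=False):
    M,o=Td(p);r=[proj(c[0],M@np.array(P)+o,c[1])[0]-u for c,P,u in obs]
    return np.array(r).ravel()
r=least_squares(f,[.546,-.012,-.02],loss="soft_l1",x_scale=[.01,.01,.01]);print("deck",r.x.round(4));print(f(r.x).reshape(-1,2).round(1).tolist())
D=r.x;M,o=Td(D)
np.save("deck.npy",D)
a=np.linspace(0,2*np.pi,90)
def jarpts(p):# u,v,psi
    c=[]
    for e in(-.09,.09):
        for rr,k in((.04,.003),(.037,0)):
            c.append(np.c_[np.full(90,e-np.sign(e)*k),rr*np.cos(a),rr*np.sin(a)])
    c=np.vstack(c)@R.from_euler("z",p[2]).as_matrix().T+[p[0],p[1],.04]
    return c@M.T+o
def bungpts(p):
    c=np.vstack([np.c_[.029*np.cos(a),.029*np.sin(a),0*a],np.c_[.0255*np.cos(a),.0255*np.sin(a),0*a+.056]])+[p[0],p[1],0]
    return c@M.T+o
def res(P,cam,pts):
    h=cv2.convexHull(proj(cam[0],P,cam[1]).astype(np.float32));return [cv2.pointPolygonTest(h,tuple(map(float,q)),True) for q in pts]
jo={"W":(W,[wa(q) for q in((268,220),(230,370),(185,560),(575,210),(530,370),(490,520),(360,105),(450,125),(530,165))]+[wb(q) for q in((150,260),(500,30),(440,230),(405,365),(200,355),(270,383),(350,390))]),
"T":(T,[tt(q) for q in((148,200),(135,440),(290,220),(277,480),(180,177),(250,178),(160,515),(240,518))]),
"S":(S,[ss(q) for q in((400,260),(520,285),(340,410),(480,440),(219,330),(600,340))])}
bo={"W":(W,[wa(q) for q in((655,248),(710,280),(738,340),(720,395),(680,432),(595,452),(560,435))]),"T":(T,[tt(q) for q in((335,308),(370,285),(386,245),(375,212),(340,198),(310,203))])}
for n,oo,fn,x0 in(("jar",jo,jarpts,[0,.07,0]),("bung",bo,bungpts,[.055,.0])):
    for ks in (["W"],["T"],list(oo)):
        g=lambda p:np.concatenate([res(fn(p),*oo[k]) for k in ks])
        q=least_squares(g,x0,x_scale=.01,diff_step=1e-3 if n=="x" else None,method="lm") if 0 else __import__("scipy.optimize").optimize.minimize(lambda p:(g(p)**2).sum(),x0,method="Nelder-Mead",options=dict(initial_simplex=[x0]+[list(np.array(x0)+np.eye(len(x0))[i]*.01) for i in range(len(x0))],xatol=1e-5))
        print(n,ks,q.x.round(4),g(q.x).round(1).tolist())
        if n=="jar": c=np.array([q.x[0],q.x[1],.04])
        else: c=np.array([q.x[0],q.x[1],.028])
        print("   world",(M@c+o).round(4))
E
python3 fit1.py
```

```text
deck [ 0.5474 -0.0115 -0.0275]
[[-1.0, -0.5], [-0.4, -1.3], [-0.8, -0.4], [-0.1, -0.9], [-1.5, -1.8], [1.2, -0.8], [-1.1, 2.6], [1.1, 0.9]]
jar ['W'] [0.0011 0.0712 0.0043] [0.7, 0.2, 0.2, 0.6, 0.2, -0.8, -0.0, -0.6, 1.2, -0.2, 0.4, 0.7, -0.4, 0.7, -0.5, 0.6]
   world [0.5504 0.0559 0.0781]
jar ['T'] [-0.0024  0.0682  0.0021] [0.3, 0.6, 0.4, 0.6, 0.6, 0.3, 0.4, 0.6]
   world [0.5467 0.0529 0.0778]
jar ['W', 'T', 'S'] [0.0004 0.0709 0.0013] [0.2, -0.2, 0.0, 1.0, 0.6, -0.5, -0.9, -1.4, 0.4, -0.3, 0.7, 0.9, -0.3, 1.3, 0.2, 1.3, 1.5, 1.9, -0.8, -0.7, 2.1, 1.4, -0.9, -0.8, 0.0, -0.2, -0.1, 0.3, 1.1, -2.1]
   world [0.5496 0.0555 0.078 ]
bung ['W'] [0.0594 0.0061] [1.0, 1.4, -0.6, 0.1, 0.4, -0.1, 2.2]
   world [ 0.6068 -0.0096  0.0604]
bung ['T'] [0.0582 0.0032] [-0.1, 0.4, -0.3, -0.3, 0.6, -0.3]
   world [ 0.6055 -0.0123  0.0602]
bung ['W', 'T'] [0.0592 0.0055] [0.6, 1.5, -0.2, 0.6, 0.9, 0.2, 2.3, -0.7, -0.7, -1.3, -0.8, 1.0, 0.6]
   world [ 0.6066 -0.0101  0.0604]
```

>>> carry_out(motion=[{"dx":-2,"dy":50,"dz":0,"ax":0,"ay":0,"az":-0.09,"claw":85},{"dx":-4,"dy":105,"dz":0,"ax":0,"ay":0,"az":-0.19,"claw":85},{"dx":-7,"dy":160,"dz":-20,"ax":0,"ay":0,"az":-0.29,"claw":85},{"dx":-9,"dy":215,"dz":-50,"ax":0,"ay":0,"az":-0.39,"claw":85},{"dx":-11,"dy":270,"dz":-80,"ax":0,"ay":0,"az":-0.49,"claw":85},{"dx":-13,"dy":322,"dz":-110,"ax":0,"ay":0,"az":-0.58,"claw":85},{"dx":-15,"dy":361,"dz":-140,"ax":0,"ay":0,"az":-0.65,"claw":85},{"dx":-15,"dy":361,"dz":-150,"ax":0,"ay":0,"az":-0.65,"claw":85},{"dx":-15,"dy":361,"dz":-150,"ax":0,"ay":0,"az":-0.65,"claw":85}])

```text
clock: 3.12
position: [0.4838, 0.3856, 0.2004]
orientation: [1.737, -2.616, 0.002]
force: [0.8, -0.2, 0.7]
finger_gap: 0.0851
```

```bash
python3 snap.py 2 wrist; python3 - <<'E'
from h import *
d,s=pickle.load(open("wrist2.pkl","rb"));V=camT(d,s)
P=wedge_pts()@R.from_euler("z",-.4).as_matrix().T+[.507,.376,.022]
print(proj(d,P,V).round())
E
```

```text
3.175 [0.4842 0.3853 0.2012] [ 1.7372e+00 -2.6168e+00  1.6000e-03] [-0.14 -0.41  0.14] [-0.48  0.45 -0.32  1.65  0.16  1.06 -2.82] 0.0848
[[343. 238.]
 [346. 251.]
 [347. 229.]
 [345. 133.]
 [345. 133.]
 [299. 238.]
 [296. 251.]
 [296. 228.]
 [297. 133.]
 [297. 133.]]
```

View pics/wrist2.png

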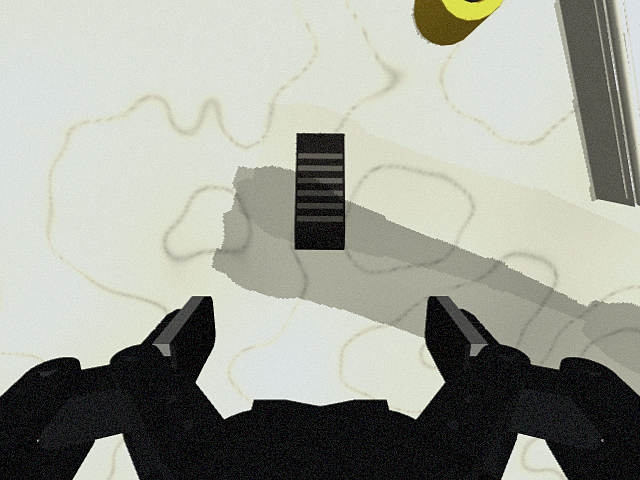

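```bash
python3 - <<'E'
from h import *
d,s=pickle.load(open("wrist2.pkl","rb"));V=camT(d,s)
print(fit_wedge([(d,V,(285,120,358,265),45)],np.array([.505,.375,-.43])))
print(s["joints"],R.from_rotvec(s["orientation"]).as_matrix()[:,0])
E
```

```text
(array([ 0.50684563,  0.37741258, -0.40141772]), np.float64(0.061122308702078625))
[-0.48349795  0.45521484 -0.31917019  1.65124453  0.1600176   1.06255597
 -2.81980722] [-0.38789631 -0.92170055  0.00213106]
```

>>> carry_out(motion=[{"dx":0,"dy":2,"dz":-50,"ax":0,"ay":0,"az":0.04,"claw":85},{"dx":0,"dy":2,"dz":-100,"ax":0,"ay":0,"az":0.04,"claw":85},{"dx":0,"dy":2,"dz":-150,"ax":0,"ay":0,"az":0.04,"claw":85},{"dx":0,"dy":2,"dz":-180,"ax":0,"ay":0,"az":0.04,"claw":85},{"dx":0,"dy":2,"dz":-196,"ax":0,"ay":0,"az":0.04,"claw":85},{"dx":0,"dy":2,"dz":-196,"ax":0,"ay":0,"az":0.04,"claw":85}])

```text
clock: 3.92
position: [0.485, 0.3866, 0.0054]
orientation: [1.786, -2.584, -0.001]
force: [-0.1, -0.5, 0.4]
finger_gap: 0.0845
```

>>> carry_out(motion=[{"dx":0,"dy":0,"dz":0,"ax":0,"ay":0,"az":0,"claw":30},{"dx":0,"dy":0,"dz":0,"ax":0,"ay":0,"az":0,"claw":30},{"dx":0,"dy":0,"dz":0,"ax":0,"ay":0,"az":0,"claw":30},{"dx":0,"dy":0,"dz":0,"ax":0,"ay":0,"az":0,"claw":30},{"dx":0,"dy":0,"dz":0,"ax":0,"ay":0,"az":0,"claw":30},{"dx":0,"dy":0,"dz":0,"ax":0,"ay":0,"az":0,"claw":30}])

```text
clock: 4.68
position: [0.4851, 0.3878, 0.0067]
orientation: [-1.787, 2.582, -0.0]
force: [-2.6, -3.3, 13.0]
finger_gap: 0.0438
```

```bash
python3 snap.py 3 wrist side
```

```text
4.775 [0.4851 0.3878 0.0067] [-1.7865e+00  2.5822e+00 -2.0000e-04] [-2.98 -3.15 13.18] [-0.58  0.7  -0.19  1.75  0.19  0.71 -2.81] 0.0438
```

View pics/wrist3.png

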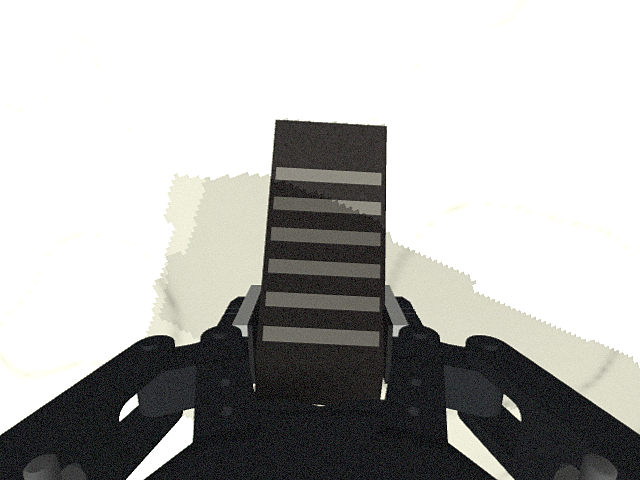

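View pics/side3.png

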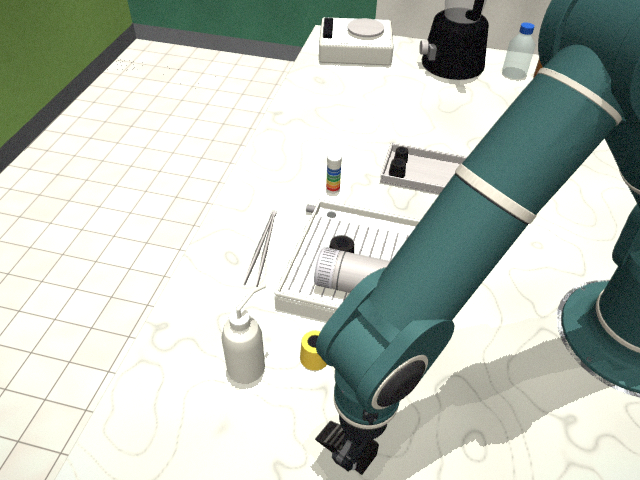

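>>> carry_out(motion=[{"dx":0,"dy":0,"dz":30,"ax":0,"ay":0,"az":0.0,"claw":30},{"dx":0,"dy":-10,"dz":80,"ax":0,"ay":0,"az":0.1,"claw":30},{"dx":0,"dy":-40,"dz":130,"ax":0,"ay":0,"az":0.26,"claw":30},{"dx":0,"dy":-80,"dz":165,"ax":0,"ay":0,"az":0.43,"claw":30},{"dx":0,"dy":-110,"dz":180,"ax":0,"ay":0,"az":0.6,"claw":30},{"dx":0,"dy":-110,"dz":180,"ax":0,"ay":0,"az":0.6,"claw":30}])

```text
clock: 5.52
position: [0.4856, 0.2753, 0.187]
orientation: [-2.469, 1.94, -0.003]
force: [0.1, 0.1, -1.8]
finger_gap: 0.0437
```

```bash
python3 snap.py 4 wrist side
```

```text
5.625 [0.4845 0.2776 0.1856] [-2.4688e+00  1.9418e+00 -2.0000e-04] [ 0.11  0.52 -2.18] [-0.27  0.37 -0.38  1.82  0.16  0.98 -2.05] 0.0439
```

View pics/wrist4.png

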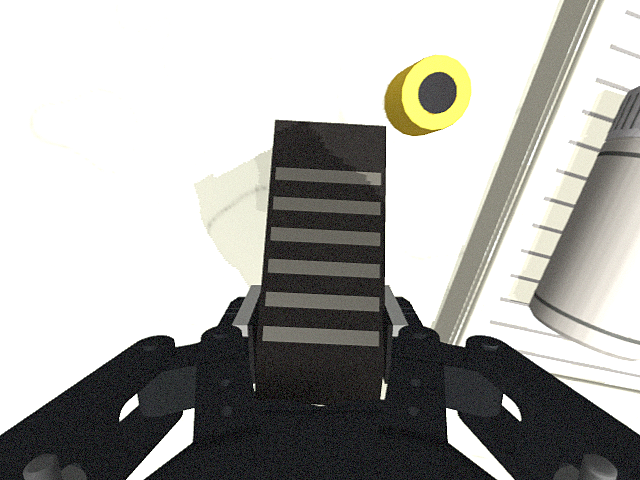

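View pics/side4.png

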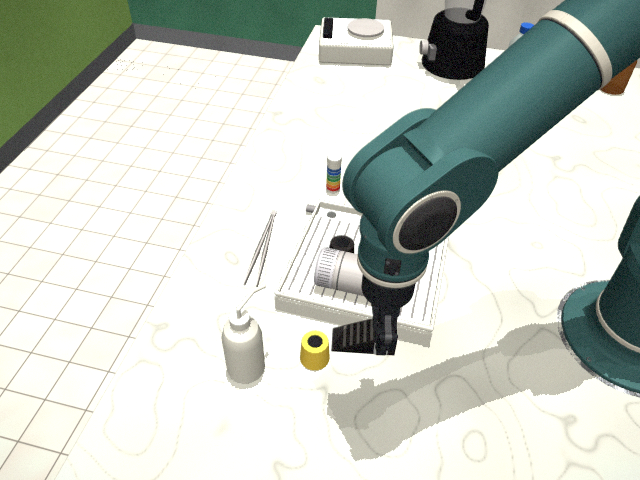

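```bash
python3 - <<'E'
from h import *
d,s=pickle.load(open("wrist3.pkl","rb"));V=camT(d,s)
zoom(d["frame"],240,100,440,250,4,"w3a.png")
T=np.eye(4);T[:3,:3]=R.from_rotvec(s["orientation"]).as_matrix();T[:3,3]=s["position"]
p=onz(d,[(275.5,120),(386,125.5)],V,.002);print(p.round(4),np.linalg.norm(p[0]-p[1]))
e=p.mean(0);v=p[0]-p[1];yaw=np.arctan2(v[1],v[0])-np.pi/2;print("yaw",yaw)
for name,c,yw in(("corner",np.r_[(e-.05*np.array([np.cos(yaw),np.sin(yaw),0]))[:2],.022],yaw),("prior",np.array([.5068,.3774,.022]),-.4014)):
    Rw=R.from_euler("z",yw).as_matrix();
    G=np.eye(4);G[:3,:3]=Rw;G[:3,3]=c
    H=np.linalg.inv(T)@G;print(name,c,H[:3,3].round(4),np.degrees(np.arctan2(H[1,0],H[0,0])).round(2))
    print(proj(d,wedge_pts()@Rw.T+c,V).round(1).tolist())
E
```

```text
[[0.5625 0.379  0.002 ]
 [0.5453 0.3391 0.002 ]] 0.04345222416766143
yaw -0.40757393074161175
corner [0.50801153 0.37882484 0.022     ] [ 0.0003 -0.0246 -0.0152] -87.29
[[365.3, 347.1], [380.3, 416.0], [385.8, 367.1], [386.7, 125.5], [385.8, 125.8], [272.4, 343.1], [256.2, 410.9], [256.2, 361.6], [274.8, 120.0], [275.4, 120.3]]
prior [0.5068 0.3774 0.022 ] [ 0.0021 -0.024  -0.0152] -87.64
[[369.7, 348.0], [386.1, 417.2], [391.5, 368.4], [390.3, 126.8], [389.4, 127.0], [276.9, 344.5], [262.2, 412.7], [262.0, 363.6], [278.5, 122.0], [279.1, 122.3]]
```

View pics/w3a.png

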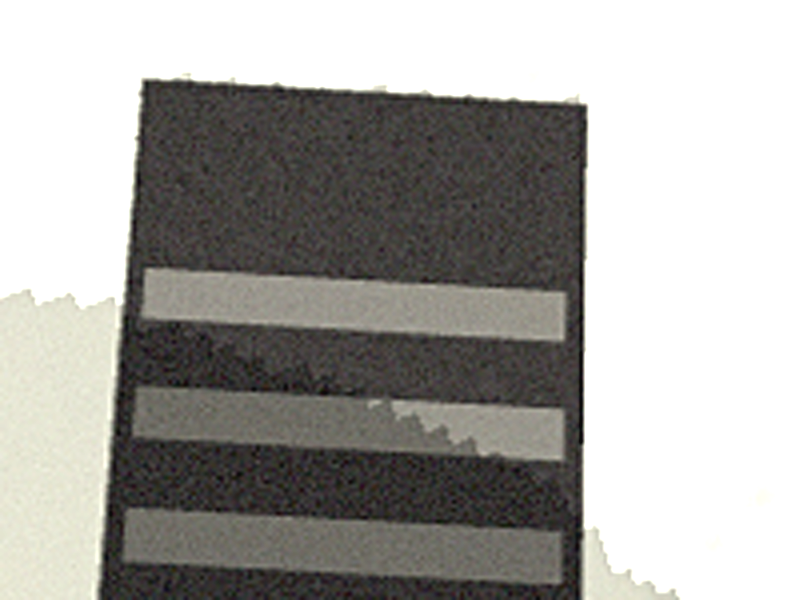

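```bash
cat > plan.py <<'E'
from h import *
from bench import manip
D=np.load("deck.npy");Rd=R.from_euler("z",D[2]).as_matrix()@R.from_euler("x",5,degrees=True).as_matrix();o=np.array([D[0],D[1],.032])
a=np.radians(-87.35)
H=np.eye(4);xw=np.array([np.cos(a),np.sin(a),0]);zw=np.array([0,0,-1.]);H[:3,:3]=np.c_[xw,np.cross(zw,xw),zw];H[:3,3]=[.0003,-.0246,-.0152]
def tool_for(u,v,h,psi=.002):
    G=np.eye(4);G[:3,:3]=Rd@R.from_euler("z",np.pi/2+psi).as_matrix();G[:3,3]=Rd@np.array([u,v,h+.022])+o
    return G@np.linalg.inv(H)
def delta(T,s=None):
    s=s or manip.sense()
    dp=(T[:3,3]-s["position"])*1000;dr=(R.from_matrix(T[:3,:3])*R.from_rotvec(s["orientation"]).inv()).as_rotvec()
    return dp.round(1),dr.round(4)
def wedge_now(s):
    T=np.eye(4);T[:3,:3]=R.from_rotvec(s["orientation"]).as_matrix();T[:3,3]=s["position"];G=T@H
    return (Rd.T@(G[:3,3]-o))-[0,0,.022], R.from_matrix(Rd.T@G[:3,:3]).as_euler("zyx",degrees=True)
E
python3 - <<'E'
from plan import *
for h,v in((.10,-.04),(.02,-.04),(.0,-.04),(.0,.0065)):
    T=tool_for(-.0136,v,h);print(h,v,T[:3,3].round(4),*delta(T))
E
```

```text
0.1 -0.04 [ 0.5326 -0.0848  0.1328] [  48.2 -362.4  -52.8] [ 0.0712 -0.0609  1.3527]
0.02 -0.04 [ 0.5328 -0.0778  0.0531] [  48.3 -355.4 -132.5] [ 0.0712 -0.0609  1.3527]
0.0 -0.04 [ 0.5329 -0.0761  0.0331] [  48.4 -353.6 -152.4] [ 0.0712 -0.0609  1.3527]
0.0 0.0065 [ 0.5341 -0.0298  0.0372] [  49.7 -307.3 -148.4] [ 0.0712 -0.0609  1.3527]
```

>>> carry_out(motion=[{"dx":6,"dy":-40,"dz":0,"ax":0.009,"ay":-0.008,"az":0.165,"claw":30},{"dx":12,"dy":-85,"dz":0,"ax":0.018,"ay":-0.015,"az":0.335,"claw":30},{"dx":18,"dy":-130,"dz":0,"ax":0.027,"ay":-0.023,"az":0.505,"claw":30},{"dx":24,"dy":-180,"dz":0,"ax":0.036,"ay":-0.03,"az":0.675,"claw":30},{"dx":30,"dy":-230,"dz":0,"ax":0.045,"ay":-0.038,"az":0.845,"claw":30},{"dx":36,"dy":-280,"dz":0,"ax":0.054,"ay":-0.046,"az":1.015,"claw":30},{"dx":42,"dy":-325,"dz":0,"ax":0.063,"ay":-0.053,"az":1.185,"claw":30},{"dx":48.2,"dy":-362.4,"dz":-20,"ax":0.0712,"ay":-0.0609,"az":1.3527,"claw":30},{"dx":48.2,"dy":-362.4,"dz":-52.8,"ax":0.0712,"ay":-0.0609,"az":1.3527,"claw":30},{"dx":48.2,"dy":-362.4,"dz":-52.8,"ax":0.0712,"ay":-0.0609,"az":1.3527,"claw":30}])

```text
clock: 6.88
position: [0.5316, -0.0839, 0.1303]
orientation: [-3.053, -0.033, 0.001]
force: [-0.3, 0.3, -1.2]
finger_gap: 0.0438
```

```bash
python3 snap.py 5 wrist side;python3 - <<'E'
from plan import *
d,s=pickle.load(open("wrist5.pkl","rb"));print(wedge_now(s))
for h,v in((.02,-.04),(.0,-.04)):
    T=tool_for(-.0136,v,h);print(h,v,T[:3,3].round(4),*delta(T))
E
```

```text
6.975 [ 0.5331 -0.0836  0.133 ] [-3.0542 -0.035  -0.0051] [ 0.3   0.13 -1.51] [ 0.54  0.44 -0.48  1.89  0.14  0.87  0.02] 0.0438
(array([-0.01460453, -0.03935079,  0.0975461 ]), array([9.01609476e+01, 2.41507451e-01, 6.82889954e-02]))
0.02 -0.04 [ 0.5328 -0.0778  0.0531] [ -0.3   5.8 -79.9] [ 0.      0.0002 -0.0022]
0.0 -0.04 [ 0.5329 -0.0761  0.0331] [ -0.3   7.5 -99.8] [ 0.      0.0002 -0.0022]
```

View pics/wrist5.png

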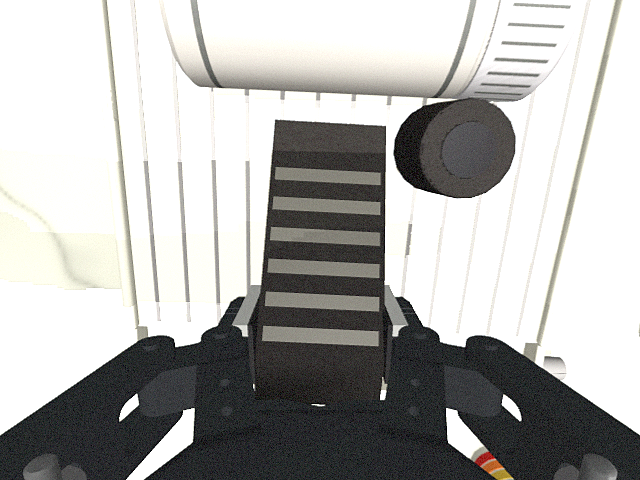

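View pics/side5.png

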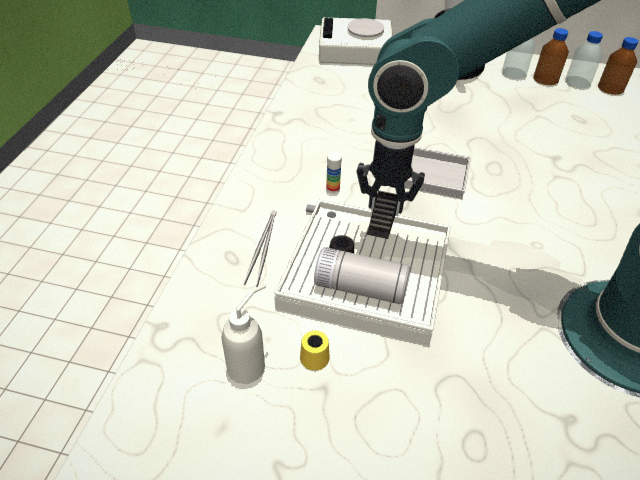

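>>> carry_out(motion=[{"dx":0,"dy":3,"dz":-40,"ax":0,"ay":0,"az":-0.002,"claw":30},{"dx":0,"dy":5.8,"dz":-80,"ax":0,"ay":0,"az":-0.002,"claw":30},{"dx":0,"dy":6.5,"dz":-90,"ax":0,"ay":0,"az":-0.002,"claw":30},{"dx":0,"dy":7,"dz":-96,"ax":0,"ay":0,"az":-0.002,"claw":30},{"dx":0,"dy":7,"dz":-96,"ax":0,"ay":0,"az":-0.002,"claw":30}])

```text
clock: 7.6
position: [0.5335, -0.078, 0.0376]
orientation: [-3.055, -0.032, -0.008]
force: [-0.2, -0.4, -1.0]
finger_gap: 0.0437
```

```bash
python3 snap.py 6 wrist side;python3 - <<'E'
from plan import *
d,s=pickle.load(open("side6.pkl","rb"));print(wedge_now(s))
zoom(d["frame"],300,190,450,310,5,"s6.png")
E
```

```text
7.7 [ 0.5334 -0.0782  0.0376] [-3.0553 -0.0311 -0.008 ] [ 0.92  0.37 -1.75] [ 0.48  0.58 -0.43  1.94  0.23  0.68 -0.04] 0.0436
(array([-0.01294805, -0.04155755,  0.00467763]), array([ 9.01089061e+01, -1.16576861e-01, -5.93520838e-02]))
```

View pics/wrist6.png

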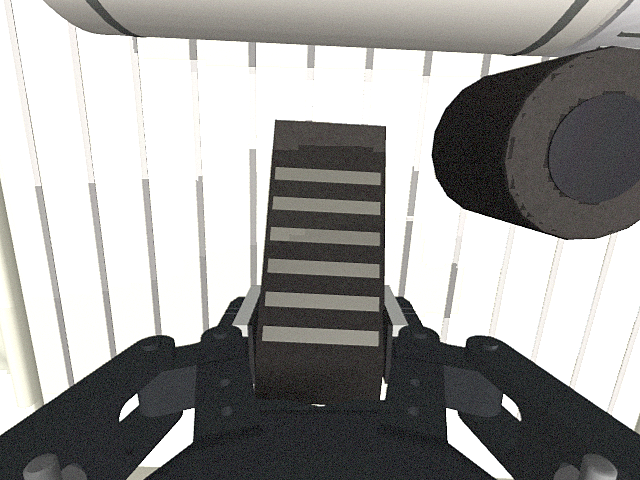

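View pics/s6.png

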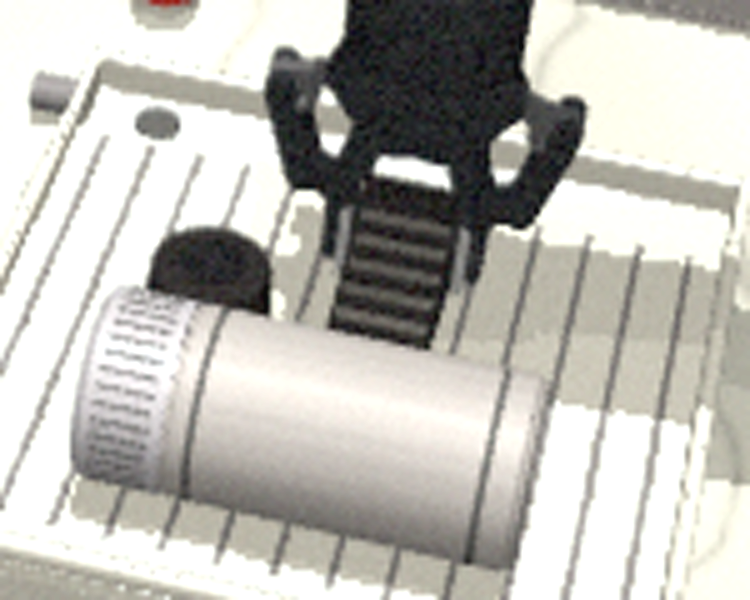

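>>> carry_out(motion=[{"dx":-5,"dy":0,"dz":0,"ax":0,"ay":0,"az":0,"claw":30},{"dx":-5,"dy":0,"dz":-2,"ax":0,"ay":0,"az":0,"claw":30},{"dx":-5,"dy":0,"dz":-3.5,"ax":0,"ay":0,"az":0,"claw":30},{"dx":-5,"dy":0,"dz":-3.5,"ax":0,"ay":0,"az":0,"claw":30}])

```text
clock: 8.2
position: [0.5277, -0.0781, 0.033]
orientation: [-3.055, -0.031, -0.005]
force: [-2.2, -1.4, 2.9]
finger_gap: 0.0437
```

>>> carry_out(motion=[{"dx":0,"dy":0,"dz":-0.7,"ax":0,"ay":0,"az":0,"claw":30},{"dx":0,"dy":0,"dz":-0.7,"ax":0,"ay":0,"az":0,"claw":30}])

```text
clock: 8.45
position: [0.5277, -0.0781, 0.0329]
orientation: [-3.055, -0.031, -0.005]
force: [-8.3, -1.8, 19.7]
finger_gap: 0.0437
```

>>> carry_out(motion=[{"dx":0,"dy":0,"dz":-0.7,"ax":0,"ay":0,"az":0,"claw":30},{"dx":0,"dy":0,"dz":-0.7,"ax":0,"ay":0,"az":0,"claw":30}])

```text
clock: 8.7
position: [0.5278, -0.0781, 0.0329]
orientation: [-3.056, -0.031, -0.006]
force: [-15.5, -1.2, 35.5]
finger_gap: 0.0441
```

>>> carry_out(motion=[{"dx":0,"dy":0,"dz":1.5,"ax":0,"ay":0,"az":0,"claw":30},{"dx":0,"dy":0,"dz":1.7,"ax":0,"ay":0,"az":0,"claw":30},{"dx":0.3,"dy":12,"dz":2.8,"ax":0,"ay":0,"az":0,"claw":30},{"dx":0.7,"dy":24,"dz":3.8,"ax":0,"ay":0,"az":0,"claw":30},{"dx":1,"dy":36,"dz":4.9,"ax":0,"ay":0,"az":0,"claw":30},{"dx":1.1,"dy":39.8,"dz":5.2,"ax":0,"ay":0,"az":0,"claw":30},{"dx":1.1,"dy":39.8,"dz":5.2,"ax":0,"ay":0,"az":0,"claw":30}])

```text
clock: 9.57
position: [0.5288, -0.0379, 0.0368]
orientation: [-3.055, -0.032, -0.006]
force: [-0.4, -0.4, -1.9]
finger_gap: 0.044
```

```bash
python3 snap.py 7 wrist side;python3 - <<'E'
from plan import *
d,s=pickle.load(open("side7.pkl","rb"));print(wedge_now(s))
zoom(d["frame"],300,190,450,310,5,"s7.png")
E
```

```text
9.675 [ 0.5288 -0.0385  0.0367] [-3.0551 -0.0309 -0.0054] [-0.85  0.28 -1.7 ] [ 0.41  0.57 -0.43  1.97  0.23  0.66 -0.12] 0.0435
(array([-0.01872847, -0.00219425,  0.00025401]), array([ 9.01082829e+01, -1.60144167e-02, -4.37626636e-02]))
```

View pics/wrist7.png

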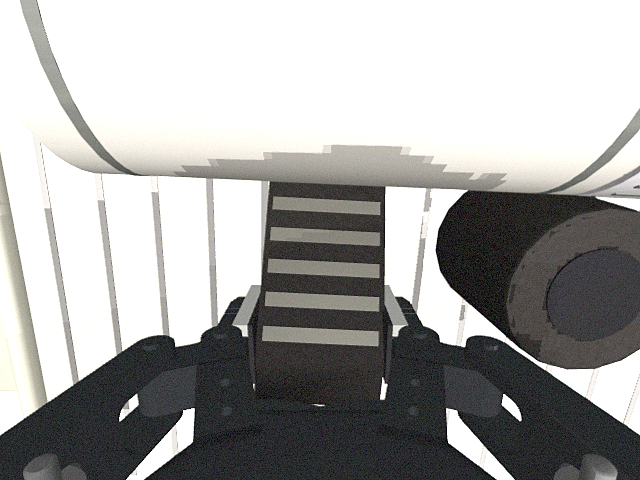

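View pics/s7.png

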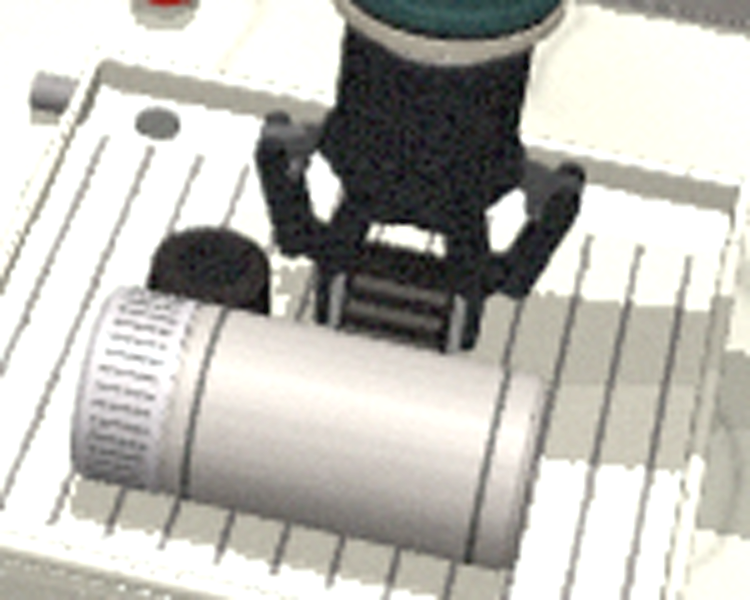

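>>> carry_out(motion=[{"dx":0.1,"dy":3,"dz":0.2,"ax":0,"ay":0,"az":0,"claw":30},{"dx":0.1,"dy":5.5,"dz":0.4,"ax":0,"ay":0,"az":0,"claw":30},{"dx":0.1,"dy":5.5,"dz":0.4,"ax":0,"ay":0,"az":0,"claw":30}])

```text
clock: 10.05
position: [0.5289, -0.0325, 0.0372]
orientation: [-3.055, -0.032, -0.006]
force: [0.3, -0.3, -1.5]
finger_gap: 0.0436
```

>>> carry_out(motion=[{"dx":0,"dy":1,"dz":0.1,"ax":0,"ay":0,"az":0,"claw":30},{"dx":0,"dy":1,"dz":0.1,"ax":0,"ay":0,"az":0,"claw":30}])

```text
clock: 10.3
position: [0.5289, -0.0317, 0.0372]
orientation: [-3.055, -0.032, -0.006]
force: [-0.1, -0.6, -1.7]
finger_gap: 0.0439
```

>>> carry_out(motion=[{"dx":0,"dy":0.7,"dz":0.1,"ax":0,"ay":0,"az":0,"claw":30},{"dx":0,"dy":0.7,"dz":0.1,"ax":0,"ay":0,"az":0,"claw":30}])

```text
clock: 10.55
position: [0.5289, -0.0311, 0.0373]
orientation: [-3.055, -0.031, -0.005]
force: [-0.1, -0.9, -3.1]
finger_gap: 0.0436
```

```bash
python3 snap.py 8 wrist side;python3 - <<'E'
from plan import *
d,s=pickle.load(open("side8.pkl","rb"));print(wedge_now(s))
zoom(d["frame"],300,190,450,310,5,"s8.png")
w,_=pickle.load(open("wrist8.pkl","rb"));zoom(w["frame"],230,100,430,250,4,"w8.png")
E
```

```text
10.65 [ 0.5289 -0.031   0.0373] [-3.0549 -0.0314 -0.0054] [ 1.05 -0.82 -2.46] [ 0.4   0.57 -0.43  1.97  0.23  0.66 -0.13] 0.0439
(array([-0.01880596,  0.00509066,  0.00022949]), array([ 9.01070738e+01, -2.03128475e-02, -3.84012920e-02]))
```

View pics/wrist8.png

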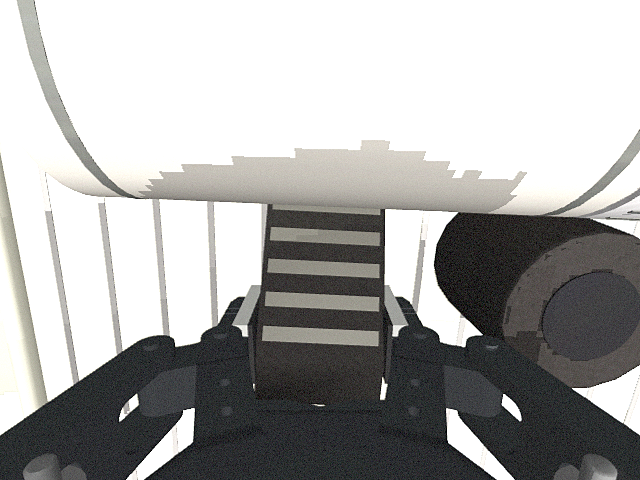

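View pics/s8.png

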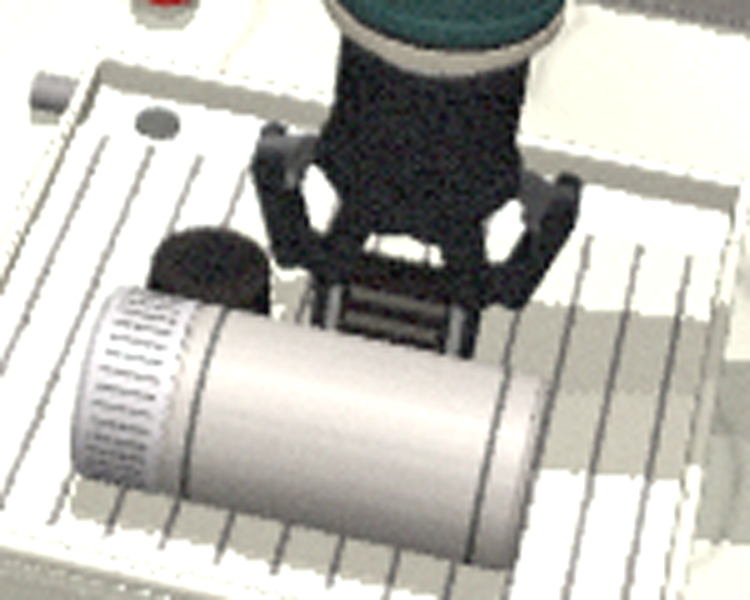

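>>> carry_out(motion=[{"dx":0,"dy":0.6,"dz":0,"ax":0,"ay":0,"az":0,"claw":30},{"dx":0,"dy":0.6,"dz":0,"ax":0,"ay":0,"az":0,"claw":30}])

```text
clock: 10.9
position: [0.5289, -0.0304, 0.0374]
orientation: [-3.055, -0.031, -0.006]
force: [-0.3, -1.7, -1.9]
finger_gap: 0.044
```

>>> carry_out(motion=[{"dx":0,"dy":0.6,"dz":0,"ax":0,"ay":0,"az":0,"claw":30},{"dx":0,"dy":0.6,"dz":0,"ax":0,"ay":0,"az":0,"claw":30}])

```text
clock: 11.15
position: [0.5289, -0.0297, 0.0374]
orientation: [-3.055, -0.031, -0.006]
force: [-0.6, -1.1, -2.1]
finger_gap: 0.0434
```

```bash
python3 snap.py 9 wrist side;python3 - <<'E'
from plan import *
d,s=pickle.load(open("side9.pkl","rb"));print(wedge_now(s))
s0=pickle.load(open("side0.pkl","rb"))["frame"].astype(int)
for n in (5,6,7,8,9):
    f=pickle.load(open(f"side{n}.pkl","rb"))[0]["frame"].astype(int)
    b=(slice(245,310),slice(312,358)) # lid part
    a=cv2.GaussianBlur(s0[b].mean(2),(0,0),1);c=cv2.GaussianBlur(f[b].mean(2),(0,0),1)
    print(n,cv2.phaseCorrelate(a,c,cv2.createHanningWindow(a.shape[::-1],cv2.CV_64F)))
    b=(slice(225,252),slice(325,360));a=cv2.GaussianBlur(s0[b].mean(2),(0,0),1);c=cv2.GaussianBlur(f[b].mean(2),(0,0),1)
    print("  bung",cv2.phaseCorrelate(a,c,cv2.createHanningWindow(a.shape[::-1],cv2.CV_64F)))
E
```

```text
11.25 [ 0.5289 -0.0298  0.0374] [-3.0548 -0.0316 -0.0057] [ 0.06 -2.19 -1.36] [ 0.4   0.57 -0.43  1.97  0.23  0.66 -0.13] 0.0437
(array([-0.01879229,  0.00638929,  0.00018122]), array([ 9.01103084e+01, -2.61534182e-02, -3.41117820e-02]))
5 ((0.01693436227544609, -0.034926155358753874), 0.9772495592552608)
  bung ((0.07258279591468053, 0.32274116778294015), 0.9911213254550757)
6 ((0.07617215817571577, -0.06590900214078488), 0.9779630486950017)
  bung ((0.010471177097095108, 0.5726848722068016), 0.9681657915883083)
7 ((0.15676623047402316, -0.04732634923624346), 0.9651354248004697)
  bung ((0.19755123938490016, 0.6387677474269271), 0.967553321558024)
8 ((-0.027183205704172764, 0.1852791673829799), 0.9101098113582515)
  bung ((-0.03488086179707395, 0.6504576654173189), 0.956770413377652)
9 ((0.02849805142879802, 0.3429195170690633), 1.0875243679952689)
  bung ((-0.09044082936302544, 0.5741446356164577), 0.954233667210545)
```

>>> carry_out(motion=[{"dx":0,"dy":0,"dz":-0.3,"ax":0,"ay":0,"az":0,"claw":44},{"dx":0,"dy":0,"dz":-0.3,"ax":0,"ay":0,"az":0,"claw":52},{"dx":0,"dy":0,"dz":-0.3,"ax":0,"ay":0,"az":0,"claw":54},{"dx":0,"dy":0,"dz":-0.3,"ax":0,"ay":0,"az":0,"claw":54}])

```text
clock: 11.75
position: [0.529, -0.0297, 0.0371]
orientation: [-3.055, -0.032, -0.006]
force: [-0.0, -0.0, 0.6]
finger_gap: 0.054
```

```bash
python3 snap.py 10 wrist side
```

```text
11.85 [ 0.5289 -0.0297  0.0371] [-3.0548 -0.0316 -0.0056] [ 1.03 -0.    0.13] [ 0.4   0.57 -0.43  1.97  0.23  0.66 -0.13] 0.0539
```

View pics/wrist10.png

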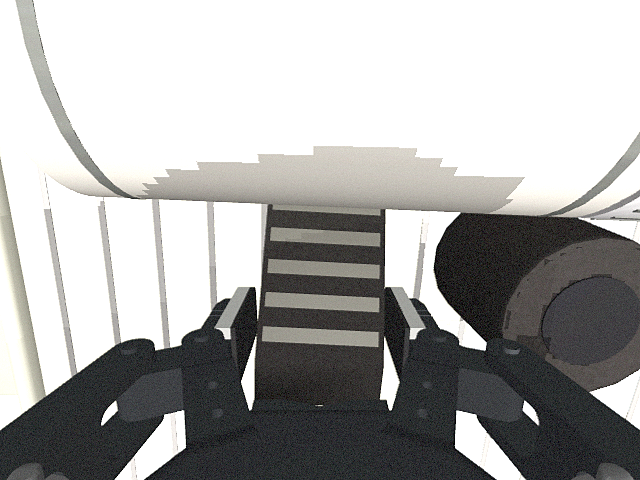

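>>> carry_out(motion=[{"dx":0,"dy":-2,"dz":20,"ax":0,"ay":0,"az":0,"claw":54},{"dx":0,"dy":-5,"dz":55,"ax":0,"ay":0,"az":0,"claw":54},{"dx":0,"dy":-8,"dz":100,"ax":0,"ay":0,"az":0,"claw":60},{"dx":0,"dy":-15,"dz":130,"ax":0,"ay":0,"az":0,"claw":66},{"dx":20,"dy":-15,"dz":140,"ax":0,"ay":0,"az":0,"claw":70},{"dx":20,"dy":-15,"dz":140,"ax":0,"ay":0,"az":0,"claw":70}])

```text
clock: 12.6
position: [0.55, -0.0448, 0.1778]
orientation: [-3.055, -0.031, -0.008]
force: [-0.7, 0.0, -1.2]
finger_gap: 0.0703
```

```bash
python3 snap.py 11 wrist side
```

```text
12.7 [ 0.5484 -0.0446  0.1766] [-3.0546 -0.0318 -0.0044] [-0.03  0.88 -1.07] [ 0.48  0.39 -0.5   1.84  0.12  0.96 -0.04] 0.0699
```

View pics/wrist11.png

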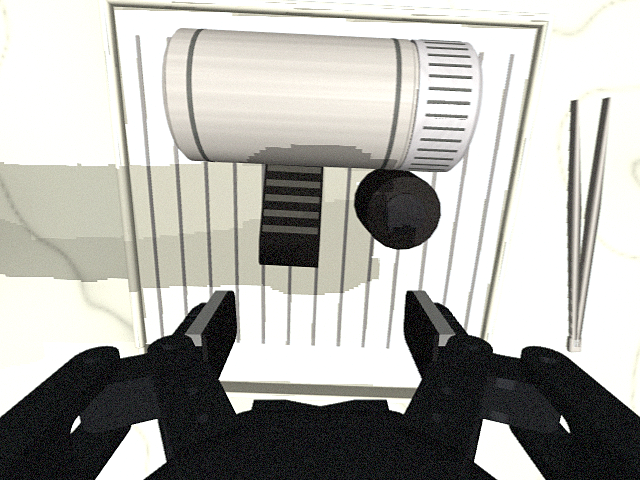

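```bash
python3 - <<'E'
from h import *
from plan import Rd,o
from scipy.optimize import minimize
d,s=pickle.load(open("wrist11.pkl","rb"));V=camT(d,s)
m=darkmask(d["frame"],(345,165,450,260),60);c=cv2.findContours(m,0,1)[0]
c=max(c,key=cv2.contourArea)[:,0].astype(float);print(c.min(0),c.max(0))
c=c[c[:,1]>182]
a=np.linspace(0,2*np.pi,90)
def pts(p):
    q=np.vstack([np.c_[.029*np.cos(a),.029*np.sin(a),0*a],np.c_[.0255*np.cos(a),.0255*np.sin(a),0*a+.056]])+[p[0],p[1],0]
    return q@Rd.T+o
def f(p):
    h=cv2.convexHull(proj(d,pts(p),V).astype(np.float32));return np.array([cv2.pointPolygonTest(h,tuple(q),True) for q in c])-.5
r=minimize(lambda p:np.abs(f(p)).sum(),[.059,.0055],method="Nelder-Mead",options=dict(initial_simplex=[[.059,.0055],[.064,.0055],[.059,.0105]],xatol=1e-5))
print(r.x,np.abs(f(r.x)).mean())
np.save("bung.npy",r.x)
# wedge: bottom back corners
w=darkmask(d["frame"],(250,160,330,275),60)
from plan import *
print("world mid", Rd@np.r_[r.x,.028]+o)
# tool target: pads center at height .038 above board, jaws along deck x (tool x = Rd x), z = -Rd z
zt=-Rd[:,2];xt=Rd[:,0];T=np.eye(4);T[:3,:3]=np.c_[xt,np.cross(zt,xt),zt]
for hg in(.12,.036):
    T[:3,3]=Rd@np.r_[r.x,hg-.023]+o;print(hg,T[:3,3],*delta(T))
G=Rd@np.array([-.0188,.0055,.022])+o
print(proj(d,(wedge_pts()@(Rd@R.from_euler("z",np.pi/2+.002).as_matrix()).T+G),V).round().tolist())
E
```

```text
[345. 165.] [439. 249.]
[0.05803694 0.00632761] 0.986077376422727
world mid [ 0.60547785 -0.00925448  0.06044494]
0.12 [ 0.6053123  -0.01526594  0.12918237] [ 56.9  29.4 -47.4] [ 0.0005  0.0037 -0.0482]
0.036 [ 0.60551384 -0.00794764  0.04550202] [  57.1   36.7 -131.1] [ 0.0005  0.0037 -0.0482]
[[317.0, 255.0], [317.0, 273.0], [318.0, 247.0], [323.0, 133.0], [323.0, 133.0], [266.0, 253.0], [257.0, 271.0], [257.0, 245.0], [266.0, 130.0], [267.0, 131.0]]
```

>>> carry_out(motion=[{"dx":30,"dy":15,"dz":-20,"ax":0,"ay":0.002,"az":-0.025,"claw":69},{"dx":57,"dy":29.4,"dz":-47,"ax":0,"ay":0.004,"az":-0.048,"claw":69},{"dx":57,"dy":32,"dz":-75,"ax":0,"ay":0.004,"az":-0.048,"claw":69},{"dx":57,"dy":32,"dz":-75,"ax":0,"ay":0.004,"az":-0.048,"claw":69}])

```text
clock: 13.2
position: [0.604, -0.0123, 0.0998]
orientation: [-3.054, 0.041, 0.005]
force: [0.1, 0.2, -0.3]
finger_gap: 0.0686
```

```bash
python3 snap.py 12 wrist side;  python3 - <<'E'
from plan import *
p=np.load("bung.npy")
zt=-Rd[:,2];xt=Rd[:,0];T=np.eye(4);T[:3,:3]=np.c_[xt,np.cross(zt,xt),zt]
T[:3,3]=Rd@np.r_[p,.013]+o;print(*delta(T))
d,s=pickle.load(open("side12.pkl","rb"));zoom(d["frame"],300,190,450,310,5,"s12.png")
E
```

```text
13.3 [ 0.6056 -0.0129  0.1025] [-3.0548e+00  4.2100e-02 -2.1000e-03] [ 0.32  0.09 -0.1 ] [ 0.36  0.57 -0.45  1.75  0.2   0.87 -0.19] 0.0692
[ -0.1   5.  -57. ] [0.0008 0.0001 0.0001]
```

View pics/wrist12.png

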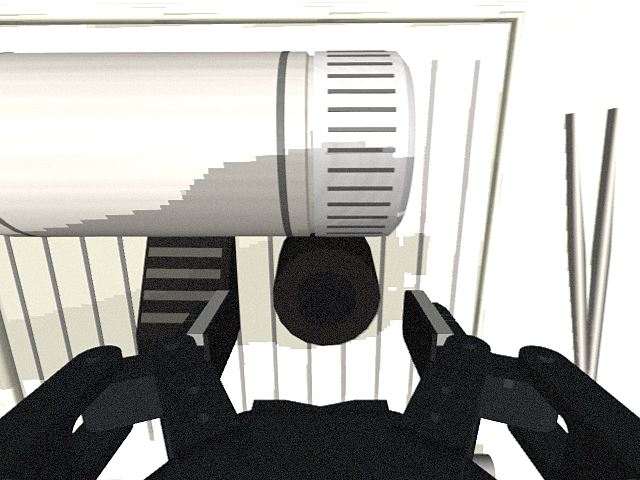

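View pics/s12.png

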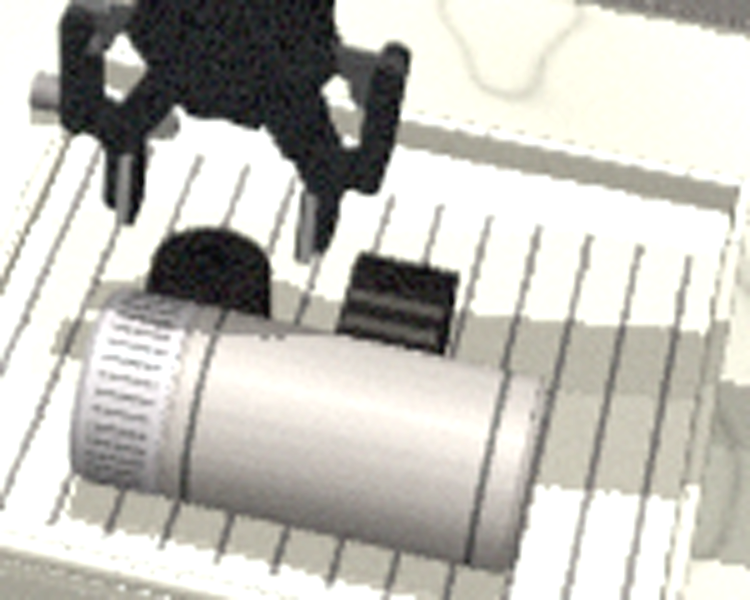

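>>> carry_out(motion=[{"dx":1.5,"dy":1,"dz":-15,"ax":0,"ay":0,"az":0,"claw":65},{"dx":1.5,"dy":3,"dz":-35,"ax":0,"ay":0,"az":0,"claw":65},{"dx":1.5,"dy":5,"dz":-50,"ax":0,"ay":0,"az":0,"claw":65},{"dx":1.5,"dy":5,"dz":-57,"ax":0,"ay":0,"az":0,"claw":65},{"dx":1.5,"dy":5,"dz":-57,"ax":0,"ay":0,"az":0,"claw":65}])

```text
clock: 13.92
position: [0.6072, -0.0077, 0.0446]
orientation: [-3.055, 0.042, -0.001]
force: [-0.5, 0.4, 0.9]
finger_gap: 0.0654
```

```bash
python3 snap.py 13 wrist side;  python3 - <<'E'
from plan import *
d,s=pickle.load(open("side13.pkl","rb"));zoom(d["frame"],300,190,450,310,5,"s13.png")
E
```

```text
14.025 [ 0.6077 -0.0078  0.0454] [-3.0548  0.0421 -0.0034] [ 0.42 -0.53  0.22] [ 0.32  0.66 -0.42  1.77  0.24  0.77 -0.22] 0.0651
```

View pics/wrist13.png

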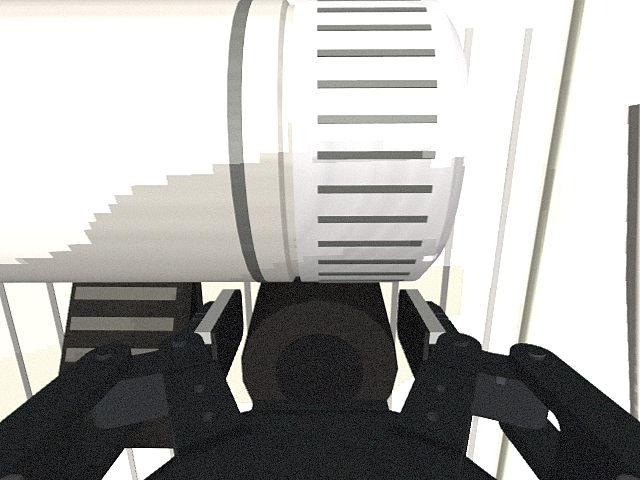

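View pics/s13.png

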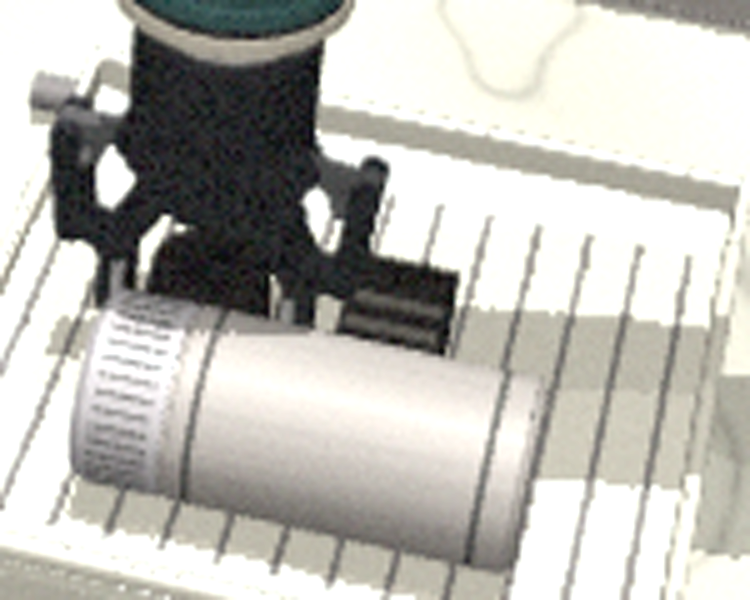

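>>> carry_out(motion=[{"dx":-0.7,"dy":0,"dz":0,"ax":0,"ay":0,"az":0,"claw":58},{"dx":-0.7,"dy":0,"dz":0,"ax":0,"ay":0,"az":0,"claw":55},{"dx":-0.7,"dy":0,"dz":0,"ax":0,"ay":0,"az":0,"claw":40},{"dx":-0.7,"dy":0,"dz":0,"ax":0,"ay":0,"az":0,"claw":40},{"dx":-0.7,"dy":0,"dz":0,"ax":0,"ay":0,"az":0,"claw":40}])

```text
clock: 14.65
position: [0.607, -0.0079, 0.0463]
orientation: [-3.055, 0.042, -0.004]
force: [-6.1, -1.9, 17.9]
finger_gap: 0.0527
```

```bash
python3 snap.py 14 wrist side;  python3 - <<'E'
from plan import *
d,s=pickle.load(open("side14.pkl","rb"));zoom(d["frame"],300,190,450,310,5,"s14.png")
E
```

```text
14.75 [ 0.607  -0.0079  0.0463] [-3.0552  0.0422 -0.004 ] [-5.41 -1.33 17.01] [ 0.32  0.65 -0.43  1.78  0.24  0.77 -0.22] 0.0531
```

View pics/wrist14.png

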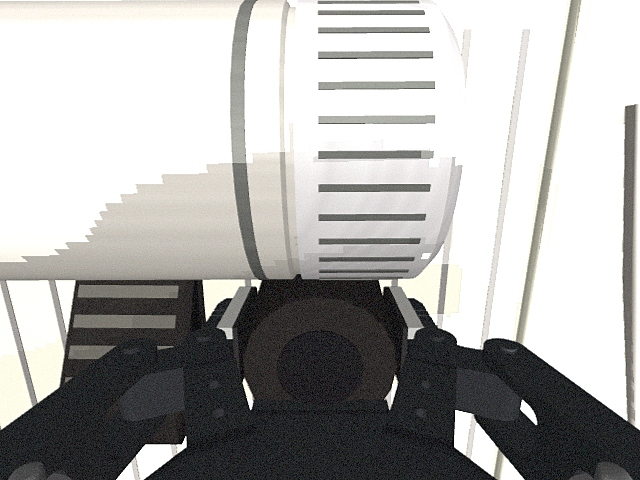

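>>> carry_out(motion=[{"dx":0,"dy":0,"dz":0.9,"ax":0,"ay":0,"az":0,"claw":40},{"dx":0,"dy":-3,"dz":1,"ax":0,"ay":0,"az":0,"claw":40},{"dx":0,"dy":-8,"dz":1.5,"ax":0,"ay":0,"az":0,"claw":40},{"dx":0,"dy":-14,"dz":4,"ax":0,"ay":0,"az":0,"claw":40},{"dx":0,"dy":-18,"dz":15,"ax":0,"ay":0,"az":0,"claw":40},{"dx":0,"dy":-20,"dz":40,"ax":0,"ay":0,"az":0,"claw":40},{"dx":0,"dy":-22,"dz":80,"ax":0,"ay":0,"az":0,"claw":40},{"dx":0,"dy":-25,"dz":110,"ax":0,"ay":0,"az":0,"claw":40},{"dx":0,"dy":-25,"dz":110,"ax":0,"ay":0,"az":0,"claw":40}])

```text
clock: 15.88
position: [0.6079, -0.0333, 0.158]
orientation: [-3.056, 0.043, -0.009]
force: [-0.2, 0.8, -2.4]
finger_gap: 0.0528
```

```bash
python3 snap.py 15 wrist side;  python3 - <<'E'
from plan import *
d,s=pickle.load(open("side15.pkl","rb"));zoom(d["frame"],290,100,480,250,4,"s15.png")
E
```

```text
15.975 [ 0.6065 -0.033   0.1551] [-3.055e+00  4.250e-02 -2.900e-03] [-0.21 -0.7  -2.5 ] [ 0.41  0.51 -0.48  1.71  0.17  0.97 -0.14] 0.0525
```

View pics/wrist15.png

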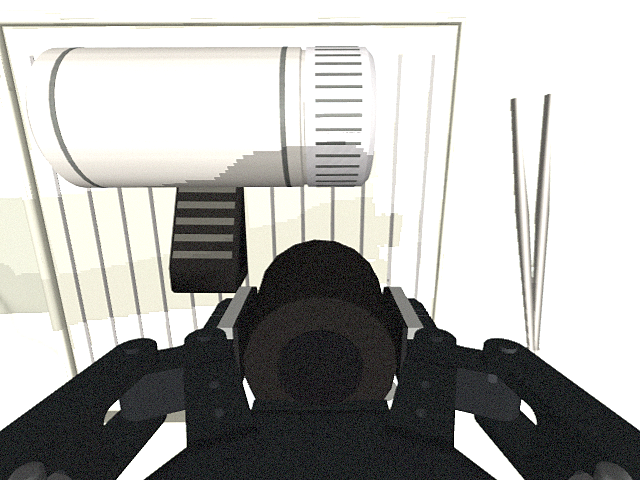

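View pics/side15.png

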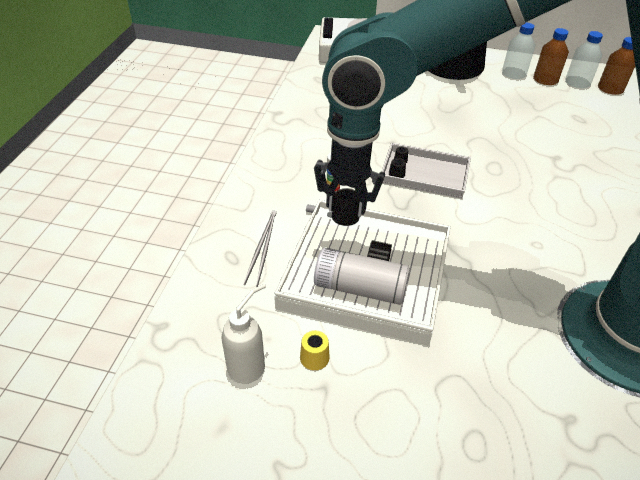

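```bash
python3 - <<'E'
from plan import *
t=pickle.load(open("top0.pkl","rb"))
zoom(t["frame"],410,190,560,390,3,"t_z3.png")
c=onz(t,[(462,271.5),(527,275),(526,368),(461.5,366)],t["view"],.026);print(c.round(4),c.mean(0))
x=(c[0]+c[1]-c[2]-c[3]);x/=np.linalg.norm(x);y=np.array([-x[1],x[0],0]);ctr=c.mean(0);print(x)
tgt=ctr-.032*x;print("target",tgt)
print("tube base",onz(t,[(431,230)],t["view"],0))
T=np.eye(4);T[:3,:3]=np.diag([1,-1,-1.]);yaw=np.arctan2(x[1],x[0]);T[:3,:3]=R.from_euler("z",yaw).as_matrix()@T[:3,:3]
for z in(.2,.08,.004+.013):
    T[:3,3]=[tgt[0],tgt[1],z];print(*delta(T))
E
```

```text
[[ 0.5728 -0.3281  0.026 ]
 [ 0.5675 -0.4759  0.026 ]
 [ 0.361  -0.4639  0.026 ]
 [ 0.363  -0.3214  0.026 ]] [ 0.46605806 -0.3973391   0.026     ]
[ 0.99899552 -0.0448101   0.        ]
target [ 0.4340902  -0.39590517  0.026     ]
tube base [[ 0.6729725  -0.26394559  0.        ]]
[-172.4 -362.9   44.9] [-0.0862  0.0038 -0.017 ]
[-172.4 -362.9  -75.1] [-0.0862  0.0038 -0.017 ]
[-172.4 -362.9 -138.1] [-0.0862  0.0038 -0.017 ]
```

View pics/t_z3.png

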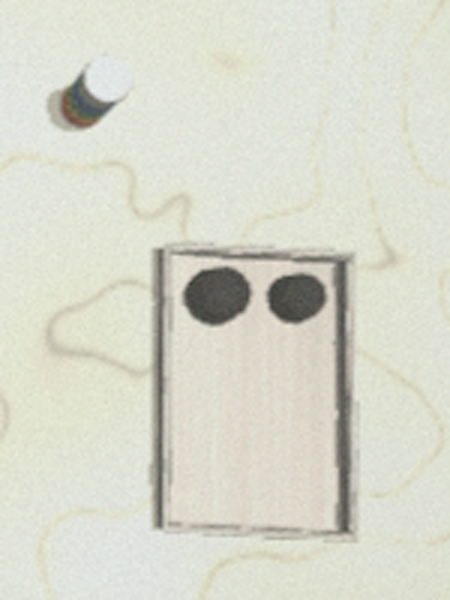

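>>> carry_out(motion=[{"dx":-20,"dy":-45,"dz":10,"ax":-0.01,"ay":0,"az":0,"claw":40},{"dx":-45,"dy":-95,"dz":25,"ax":-0.022,"ay":0.001,"az":-0.005,"claw":40},{"dx":-70,"dy":-147,"dz":40,"ax":-0.035,"ay":0.001,"az":-0.005,"claw":40},{"dx":-95,"dy":-200,"dz":45,"ax":-0.048,"ay":0.002,"az":-0.01,"claw":40},{"dx":-120,"dy":-252,"dz":45,"ax":-0.06,"ay":0.003,"az":-0.01,"claw":40},{"dx":-145,"dy":-305,"dz":30,"ax":-0.073,"ay":0.003,"az":-0.015,"claw":40},{"dx":-165,"dy":-347,"dz":0,"ax":-0.0862,"ay":0.004,"az":-0.017,"claw":40},{"dx":-172,"dy":-363,"dz":-40,"ax":-0.0862,"ay":0.004,"az":-0.017,"claw":40},{"dx":-172,"dy":-363,"dz":-65,"ax":-0.0862,"ay":0.004,"az":-0.017,"claw":40},{"dx":-172,"dy":-363,"dz":-65,"ax":-0.0862,"ay":0.004,"az":-0.017,"claw":40}])

```text
clock: 17.23
position: [0.4335, -0.3946, 0.0876]
orientation: [-3.137, 0.07, 0.006]
force: [-0.3, 0.3, -1.8]
finger_gap: 0.0528
```

```bash
python3 snap.py 16 wrist side
```

```text
17.325 [ 0.435  -0.3955  0.0904] [-3.1401e+00  6.9100e-02  7.0000e-04] [ 0.26  0.02 -1.55] [ 0.93  0.54 -0.32  1.81  0.22  0.83  0.46] 0.0529
```

View pics/wrist16.png

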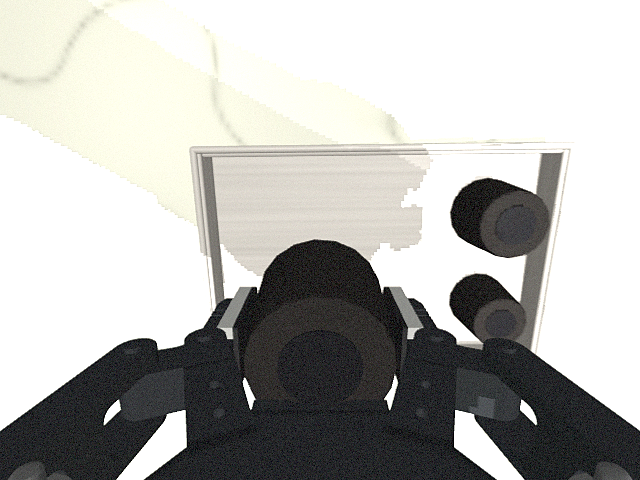

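View pics/side16.png

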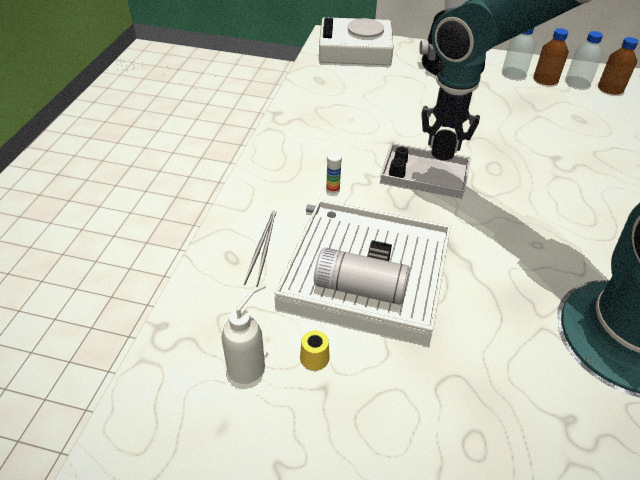

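>>> carry_out(motion=[{"dx":0,"dy":0,"dz":-35,"ax":0,"ay":0,"az":0,"claw":40},{"dx":0,"dy":0,"dz":-60,"ax":0,"ay":0,"az":0,"claw":40},{"dx":0,"dy":0,"dz":-70,"ax":0,"ay":0,"az":0,"claw":40},{"dx":0,"dy":0,"dz":-70,"ax":0,"ay":0,"az":0,"claw":40}])

```text
clock: 17.82
position: [0.4351, -0.3958, 0.0206]
orientation: [-3.141, 0.069, 0.0]
force: [-0.6, -0.2, -1.8]
finger_gap: 0.0527
```

>>> carry_out(motion=[{"dx":0,"dy":0,"dz":-1.2,"ax":0,"ay":0,"az":0,"claw":40},{"dx":0,"dy":0,"dz":-1.2,"ax":0,"ay":0,"az":0,"claw":40}])

```text
clock: 18.08
position: [0.4351, -0.3961, 0.0197]
orientation: [3.14, -0.07, 0.001]
force: [-1.3, -0.5, -2.2]
finger_gap: 0.0523
```

>>> carry_out(motion=[{"dx":0,"dy":0,"dz":-1.0,"ax":0,"ay":0,"az":0,"claw":40},{"dx":0,"dy":0,"dz":-1.0,"ax":0,"ay":0,"az":0,"claw":40}])

```text
clock: 18.32
position: [0.4347, -0.3958, 0.018]
orientation: [-3.141, 0.07, 0.0]
force: [0.3, -0.7, -1.4]
finger_gap: 0.0525
```

>>> carry_out(motion=[{"dx":0,"dy":0,"dz":-0.7,"ax":0,"ay":0,"az":0,"claw":40},{"dx":0,"dy":0,"dz":-0.7,"ax":0,"ay":0,"az":0,"claw":40}])

```text
clock: 18.58
position: [0.4347, -0.3958, 0.0178]
orientation: [-3.141, 0.07, 0.001]
force: [-4.6, 3.1, 10.9]
finger_gap: 0.0529
```

Contact (10.9 N). Release and lift.

>>> carry_out(motion=[{"dx":0,"dy":0,"dz":0.5,"ax":0,"ay":0,"az":0,"claw":50},{"dx":0,"dy":0,"dz":0.5,"ax":0,"ay":0,"az":0,"claw":58},{"dx":0,"dy":0,"dz":0.5,"ax":0,"ay":0,"az":0,"claw":68},{"dx":0,"dy":0,"dz":0.5,"ax":0,"ay":0,"az":0,"claw":70},{"dx":0,"dy":0,"dz":30,"ax":0,"ay":0,"az":0,"claw":70},{"dx":0,"dy":0,"dz":85,"ax":0,"ay":0,"az":0,"claw":70},{"dx":0,"dy":-10,"dz":140,"ax":0,"ay":0,"az":0,"claw":80},{"dx":-20,"dy":-60,"dz":170,"ax":0,"ay":0,"az":0,"claw":80},{"dx":-40,"dy":-100,"dz":180,"ax":0,"ay":0,"az":0,"claw":80},{"dx":-40,"dy":-100,"dz":180,"ax":0,"ay":0,"az":0,"claw":80}])

```text
clock: 19.82
position: [0.3922, -0.4992, 0.1977]
orientation: [3.139, -0.078, -0.001]
force: [0.4, 0.4, 0.2]
finger_gap: 0.0799
```

```bash
python3 snap.py 17 wrist side top; python3 - <<'E'
from h import *
d,s=pickle.load(open("side17.pkl","rb"));zoom(d["frame"],260,190,460,340,4,"s17.png")
t,_=pickle.load(open("top17.pkl","rb"));zoom(t["frame"],240,190,440,340,4,"t17.png")
E
```

```text
19.975 [ 0.3951 -0.4949  0.1968] [-3.1397e+00  6.8700e-02  7.0000e-04] [ 0.78  0.19 -0.29] [ 1.09  0.48 -0.32  1.62  0.17  1.07  0.67] 0.08
```

View pics/side17.png

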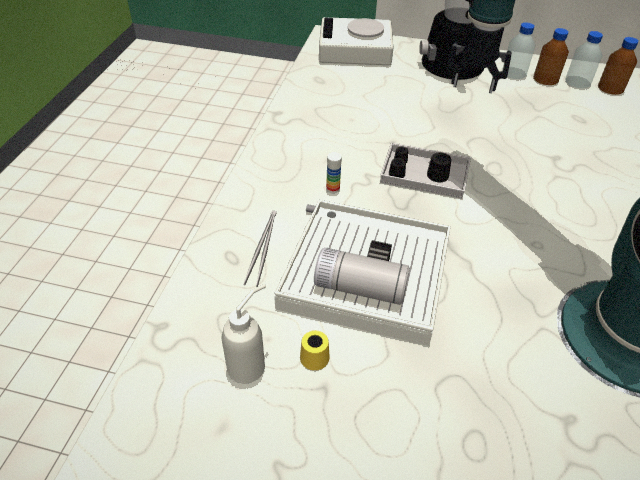

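View pics/wrist17.png

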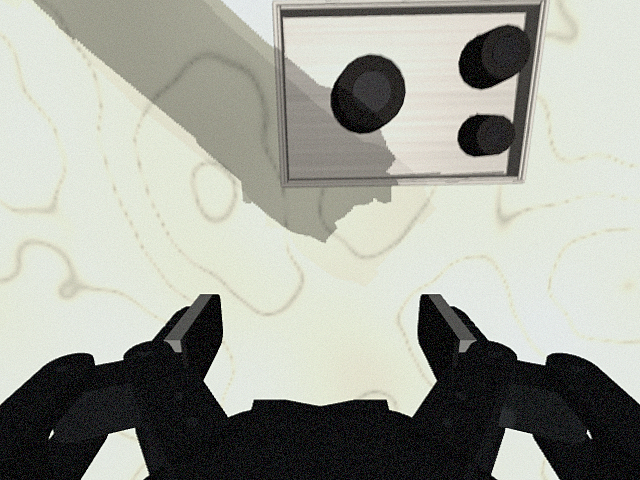

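View pics/t17.png

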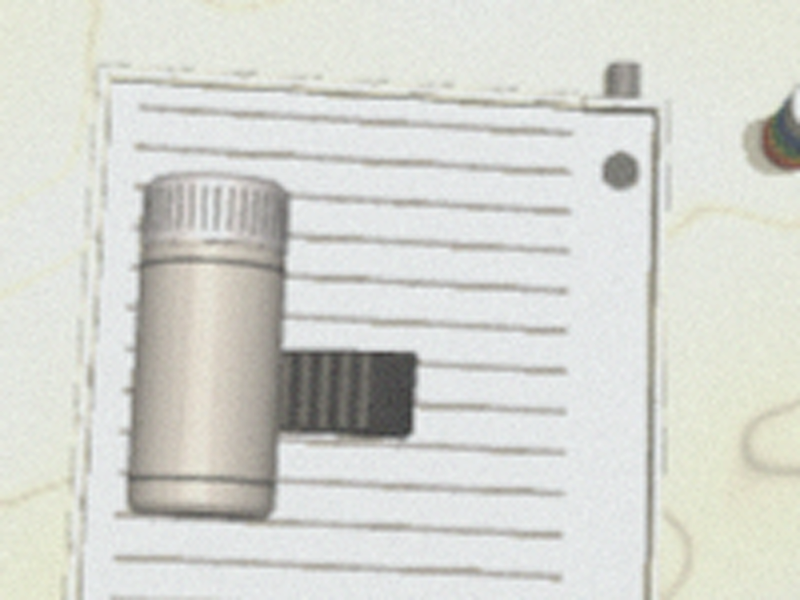

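View pics/s17.png

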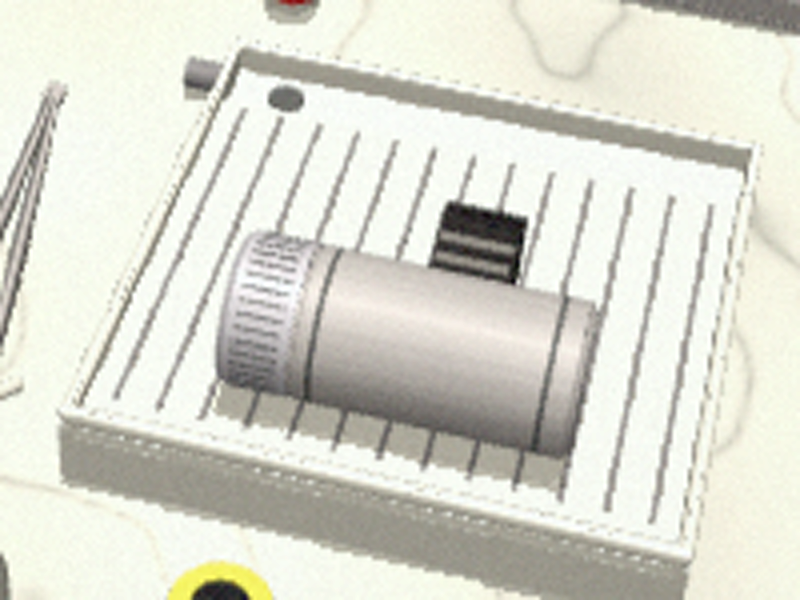

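```bash
python3 - <<'E'
from h import *
f=lambda n:pickle.load(open(n,"rb"))
a=f("side0.pkl")["frame"];t0=f("top0.pkl")["frame"]
g=lambda i,b:cv2.GaussianBlur(i[b].astype(float).mean(2),(0,0),1)
def pc(i,j,b):
    x,y=g(i,b),g(j,b);return np.round(cv2.phaseCorrelate(x,y,cv2.createHanningWindow(x.shape[::-1],cv2.CV_64F))[0],2)
b=(slice(245,310),slice(310,415));c=(slice(230,322),slice(268,312))
for n in("side15.pkl","side16.pkl","side17.pkl"): print(n,pc(a,f(n)[0]["frame"],b))
print("top",pc(t0,f("top17.pkl")[0]["frame"],c))
from bench import manip
print(manip.hand_in())
E
```

```text
side15.pkl [-0.07 -0.4 ]
side16.pkl [-0.14 -0.29]
side17.pkl [ 0.01 -0.3 ]
top [0.4  0.11]
the job is handed in; nothing more can be done
None
```

I pushed the wedge thin end first and square to the jar's low side, about 19 mm from the jar's middle on the side away from the bung. After that I slid the bung clear of the jar and stood it in the empty part of the tray. The job was handed in at about 20 s on the robot's clock, well inside the 58 s limit.

**Jar:** it stayed in place on the wedge alone. The image shift since the start is at most 0.4 px, about 1 mm or less. The two cameras did not agree on which way it shifted, so I take that as measurement noise plus perhaps a slight nudge. It did not move in the three pictures after the bung was removed.

**Wedge:** it lies square against the jar and stayed put when the gripper let go. The push was light, with only 1 to 2 N of contact. When I checked its position in the wrist picture, it appeared about 5 px (roughly 3 mm) farther up the slope than I had calculated. I put this down to calibration error and did not resolve it.

**Bung:** it stands upright in the tray, clear of the two smaller bungs.

**Other items:** the other things on the bench look undisturbed in the last pictures. The gripper was clear and reading no contact force.

**Joint limit:** while I was picking up the wedge, the last joint reached its 2.82 rad limit. The highest reading was 2.8198, so it did not pass it.

**Downward force:** the highest was about 35 N, when I first set the wedge down on the board. The limit on the wrist is 120 N.

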